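# Load the sanitising drawer with brew parts

### The arm

A 6-joint arm with a two-finger parallel gripper is mounted at the origin on the work surface. World frame = base frame: x ahead of the robot, y to its left, z up, the work surface at z = 0. Lengths are in m, angles in rad, forces in N, time in s.
With the tool pointing down it reaches from about 0.25 to 0.775 m from the base axis. Payload 8.9 kg.
Tool frame: the origin (TCP) lies at the very end of the fingers, on their centre line; the grasp point (between the pads) lies 19 mm behind it (tcp_to_grasp is the distance from the TCP to the grasp point, in m); z points along the fingers, y is the direction in which the jaws open and shut (so a half turn about z gives the same grasp; the last joint's range is limited). The gripper opens to 85 mm and grips with 20 to 120 N. Pads are 22 mm wide; open, the fingers measure 114 mm over their backs; the gripper's body (76 mm by 85 mm) begins 54 mm behind the grasp point. The pads swing forward as they close: fully open they stand 13 mm farther back than shut.
Start: joints at [0.999, 0.291, -0.153, 1.127, 0, 1.431], TCP at [0.22, 0.477, 0.231] pointing down, gripper open.
Joint ranges: [-2.52, 2.52], [-0.91, 1.74], [-1.3, 1.37], [-1.96, 2.02], [-1.52, 1.47], [-3.14, 3.14]. Speed limits (rad/s): [2.22, 2.22, 2.79, 3.14, 3.14, 3.14].

### API

Orientations are given as a 3x3 rotation matrix whose columns are the frame's x, y, z axes.
In Python, from workcell import observe, camera, camera_params, finish_job, tcp_to_grasp gives the robot as it stands.
- The arm moves only by the tool carry_out, never from a script. Its argument "moves" is one flat list of numbers, 7 for each row, row after row: the shift along the tool's x, y, z in cm, then the turn, a rotation vector about the tool's x, y, z in rad, then the gripper command: -1 is shut, 1 is fully open, values between are in proportion. In form: [tx, ty, tz, ax, ay, az, grip, tx, ty, tz, ax, ay, az, grip, ...]. A call has 1 to 20 rows; each row is the pose to reach, as a shift and turn from the pose measured when the call began, along the tool's axes at that moment; what a row does not reach only later rows make up. A row lasts 1/12 s, in which the tool goes at most 41.7 mm and 7.16 degrees, less where a joint would pass 70% of its speed; a pose out of reach is approached as far as the arm can. A call with a gripper value outside its range is refused whole. The fingers move at their own pace and stop on an object; "squeeze" is the grip in N (left out, the last holds). Time passes only in rows, so rows that repeat a pose let the fingers close. It gives the time, the measured TCP pose, the force and the opening at its end, in the units of the state.
- observe(): the state, without advancing time (a new reading comes with each control period).
- camera(name): name is "side" or "top"; returns the picture (480x640x3 uint8, red, green, blue); there is no depth.
- camera_params(name): a dict with "fx", "fy", "cx", "cy" (pixels), "world_from_camera" (4x4, takes a point from camera to world coordinates). Camera axes: x right, y down, z forward; pixel columns grow to the right and rows downward; lengths in m; the calibration is good to about 2 mm. A picture is of the moment at which its call begins. camera_params takes no time and is no camera call.
- finish_job(): hands the job in, once; it reports no verdict.
The state is a dict: "time": time; "qpos": joint angles; "joint_vel": joint speeds; "tau": joint torques, N m; "position": TCP position; "orientation": TCP orientation; "ft_force": force on the tool from outside, world axes, zero at the start; "wrist_torque": the same for the moment, N m; "width": opening from 0.0 (shut) to 1.0 (fully open).
Only numpy, scipy, OpenCV 4.12 (cv2) and the standard library are available. Lean on these libraries where they do the work, as an engineer would, in place of code of your own. Each camera call takes 0.05 s, during which the arm holds its last target.

### The job

The white ultraviolet sanitising drawer on the service bench is running empty: slide its little recessed switch off (away from the small amber lamp lens) before you open it, then pull the drawer right out. Put every brew part on the bench (the steel filter baskets and the brass discs, however many there are) into it, flat on the drawer floor and not stacked, baskets open side up. Then push the drawer fully shut and only after that slide the switch fully back on, leaving everything else on the bench where it is.

Things in the scene. Friction and masses are not known exactly. Their poses are not given: they have to be found in the camera images.
- slot (a point): Centre of the switch slot, at the level of the unit's top face (85 mm above the bench). The sanitising unit is a white box on the bench, 220 deep (its x) x 300 wide (its y) x 85 mm high, front face 38 mm before this point along -x; x points from front to back of the unit, y to its left seen from the robot, z up. The slot is a recess 28 mm wide (x), 90 mm long (y), 8 mm deep, open at the top; this point is 60 mm right of the middle of the unit.
- cap (a point): Centre of the top of the black slide-switch cap in the slot: 12 mm along the slot (y), 20 mm across it (x), about 7 mm tall, its top flush with the unit's top face. It slides along y of the slot, held only by about 1.2 N of friction, and stays where it is left. Axes as slot.
- switch (a joint): Slide switch, m: 0 = off (cap at the right end of its travel, 8 mm right of the slot's centre), 0.016 = on (cap at the left end, next to the small round amber lamp lens on the top face, 8 mm left of the slot's centre).
- drawer (a joint): How far the drawer is pulled out towards the robot, m: 0 = shut, 0.15 = fully out; about 2 N of friction, stays where it is left.
- handle (a point): Middle of the drawer's steel handle bar: round bar 10 mm thick, 140 mm long along y, 55 mm above the bench, its axis 45 mm before the drawer's front panel (panel 300 wide, top edge 67 mm above the bench; 8 mm thick, shut against the front of the unit); fixed to the panel at its two ends. A fingertip fits down into the 40 mm gap between bar and panel. Moves with the drawer; axes as slot, so the drawer opens along -x.
- drawer_floor (a point): Centre of the drawer's inner floor, 14 mm above the bench (floor 156 mm in x by 276 mm in y; side and back walls rise 36 mm above the floor, 4 mm thick; the inner front face is the panel). Moves with the drawer; axes as slot. With the drawer fully out the unit's front face is 72 mm beyond this point along +x. Parts up to 50 mm tall clear the opening.
- basket1_mid (a point): Steel filter basket: round open cup, 50 mm across at the bottom, 52 mm at the rim, 28 mm high, wall 3 mm, about 60 g, open side up at the start. Point at its centre, half-way up; z along its axis towards the open side. May be absent.
- basket2_mid (a point): Steel filter basket: round open cup, 50 mm across at the bottom, 52 mm at the rim, 28 mm high, wall 3 mm, about 60 g, open side up at the start. Point at its centre, half-way up; z along its axis towards the open side. May be absent.
- basket3_mid (a point): Steel filter basket: round open cup, 50 mm across at the bottom, 52 mm at the rim, 28 mm high, wall 3 mm, about 60 g, open side up at the start. Point at its centre, half-way up; z along its axis towards the open side. May be absent.
- disc1_mid (a point): Brass dispersion disc: solid round block 50 mm across, 20 mm thick, about 120 g, lying flat at the start. Point at its centre, half-way up. May be absent.
- disc2_mid (a point): Brass dispersion disc: solid round block 50 mm across, 20 mm thick, about 120 g, lying flat at the start. Point at its centre, half-way up. May be absent.
- gasket: Black rubber ring, 72 mm across, 8 mm thick; a bystander, to be left alone. Origin at its underside, in the middle.
- tape: Cardboard-brown roll of tape, 80 mm across, 24 mm high; a bystander, to be left alone. Origin at its underside, in the middle.
- screwdriver: Screwdriver, 170 mm long, up to 30 mm thick, lying along its own x axis; a bystander, to be left alone. Origin at its underside, in the middle.
- brush: Cleaning brush lying at the bench's right side; a bystander, to be left alone. Origin at its underside, in the middle.
- mug: White mug, 80 mm across, 90 mm high; a bystander, to be left alone. Origin at its underside, in the middle.
- jar: Clear jar with a white cap, 64 mm across, 80 mm high; a bystander, to be left alone. Origin at its underside, in the middle.
Mind the look-alikes: they are no part of the job. What is shaped like the part that bears disc1_mid but pink is not meant.

How it is judged:
By the outcome, as a careful person would: the job done as asked, in the order asked, and still so for the second after the job is handed in, with the robot touching nothing.
Of basket1, basket2, basket3, disc1, disc2 only 3 to 5 are there at a start; the rules pass over those that are not, and their reading is None.
At some moment in a run one of basket1, basket2, basket3, disc1, disc2 may be knocked a few centimetres aside while the robot is not near it.
It also fails if it takes over 210 s, if anything falls off the work surface, if the arm or the gripper's body presses on something with over 40 N, if the wrist force passes 120 N, or if a joint passes its speed limit or range.

## Working session

There is one attempt and no reset: what is moved stays moved. The work goes in short steps, Python scripts to look and compute and a tool call to move; the robot and the scene stay as the last step left them, time stands still between calls to the robot, and variables do not carry over. Pictures are saved under pics/ and viewed, and the job is handed in when it is done.

Besides the shell and the picture viewer there is one more tool, called after "Request:" in YAML: its name, and indented under it one key for each argument. carry_out: Moves the arm, as the interface text tells. Its arguments: {"type":"object","properties":{"moves":{"type":"array"},"squeeze":{"type":"number"}},"required":["moves"]}

```bash
mkdir -p pics; ls
python3 - <<'E'
from workcell import *
import cv2,json
s=observe();print(s)
print(tcp_to_grasp)
for n in("top","side"):
    im=camera(n);cv2.imwrite(f"pics/{n}0.png",im[:,:,::-1]);p=camera_params(n);print(n,p)
E
```

```text
pics
{'time': 0.0, 'qpos': array([ 9.98678552e-01,  2.91285439e-01, -1.54139087e-01,  1.12665295e+00,
        6.25412343e-06,  1.43150315e+00]), 'joint_vel': array([-0.00154931,  0.00047672, -0.00118492, -0.00054553, -0.00120708,
       -0.00101947]), 'tau': array([ 2.89713695e-03, -5.37138999e+01,  3.31369078e+01,  1.57138630e-02,
        6.15087083e-05,  2.59029696e-05]), 'position': array([0.21996303, 0.47622969, 0.23072484]), 'orientation': array([[-9.07784568e-01,  4.19436156e-01, -6.98889604e-04],
       [ 4.19436698e-01,  9.07783952e-01, -1.07374747e-03],
       [ 1.84072255e-04, -1.26787133e-03, -9.99999179e-01]]), 'ft_force': array([-0.17779807,  0.47074855,  0.27434382]), 'wrist_torque': array([-5.04818612e-03,  1.86221805e-05,  8.31616270e-03]), 'width': 1.0052778972099083}
0.0187
top {'fx': 550.6646751384114, 'fy': 550.6646751384114, 'cx': 318.91497570348673, 'cy': 246.93675571626736, 'world_from_camera': array([[ 0.00545602, -0.98312863,  0.18283417,  0.27555443],
       [-0.99994219, -0.00366976,  0.01010674, -0.05566956],
       [-0.00926527, -0.18287874, -0.98309182,  1.6571315 ],
       [ 0.        ,  0.        ,  0.        ,  1.        ]])}
side {'fx': 531.1029116818808, 'fy': 531.1029116818808, 'cx': 320.432063884027, 'cy': 241.36476207966066, 'world_from_camera': array([[ 0.92778998, -0.23687274,  0.28826561,  0.18056972],
       [-0.37244648, -0.54218201,  0.753208  , -1.11304569],
       [-0.02212201, -0.80618234, -0.59125346,  0.92118583],
       [ 0.        ,  0.        ,  0.        ,  1.        ]])}
```

View pics/top0.png

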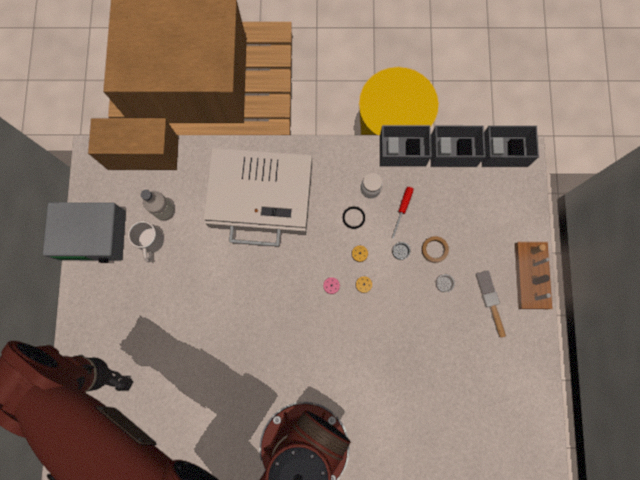

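View pics/side0.png

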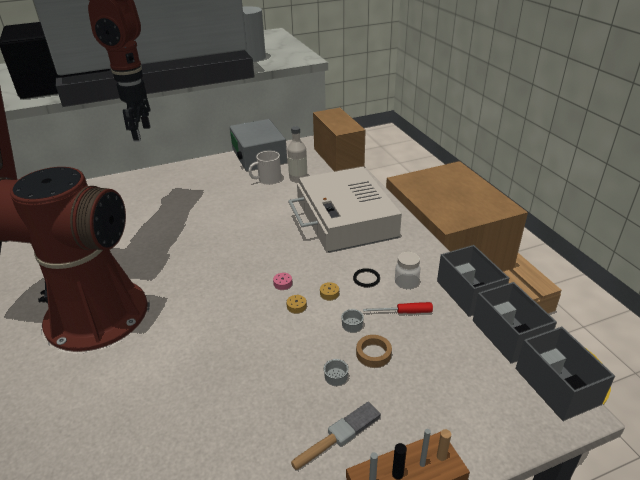

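Top view: brass discs are at about (360,254) and (364,284), baskets at (401,251) and (444,284). The pink look-alike is at (332,286). The unit sits around (260,190), with its lamp near (256,210), slot near (275,212) and handle near (255,240).

```bash
cat > h.py <<'E'
import numpy as np,cv2
from workcell import *
def ray(n,u,v):
    p=camera_params(n);T=p["world_from_camera"]
    d=T[:3,:3]@np.array([(u-p["cx"])/p["fx"],(v-p["cy"])/p["fy"],1.]);return T[:3,3],d
def cast(n,u,v,z):
    o,d=ray(n,u,v);return o+d*(z-o[2])/d[2]
def proj(n,P):
    p=camera_params(n);T=p["world_from_camera"];c=T[:3,:3].T@(np.asarray(P)-T[:3,3])
    return c[0]/c[2]*p["fx"]+p["cx"],c[1]/c[2]*p["fy"]+p["cy"]
def tri(u1,v1,u2,v2):
    A=np.zeros((3,3));b=np.zeros(3)
    for n,u,v in(("top",u1,v1),("side",u2,v2)):
        o,d=ray(n,u,v);d=d/np.linalg.norm(d);M=np.eye(3)-np.outer(d,d);A+=M;b+=M@o
    return np.linalg.solve(A,b)
def crop(im,x0,y0,x1,y1,k,f):
    c=cv2.resize(im[y0:y1,x0:x1],None,fx=k,fy=k,interpolation=cv2.INTER_CUBIC);cv2.imwrite(f,c[:,:,::-1])
E
python3 - <<'E'
from h import *
t=cv2.imread("pics/top0.png")[:,:,::-1];s=cv2.imread("pics/side0.png")[:,:,::-1]
crop(t,195,140,325,255,6,"pics/t1.png")
crop(s,280,160,410,250,6,"pics/s1.png")
crop(t,310,220,470,310,5,"pics/t2.png")
for n,im in(("top",t),("side",s)):
    hsv=cv2.cvtColor(np.ascontiguousarray(im),cv2.COLOR_RGB2HSV)
    for nm,lo,hi in(("brass",(15,120,100),(30,255,255)),("pink",(160,80,100),(179,255,255))):
        m=cv2.inRange(hsv,lo,hi)
        k,l,st,c=cv2.connectedComponentsWithStats(m)
        for i in range(1,k):
            if 40<st[i,4]<1000: print(n,nm,st[i],c[i],cast(n,*c[i],0.018).round(4))
E
```

```text
top brass [173   0  36  40 376] [191.00531915  18.30319149] [1.3437 0.3861 0.018 ]
top brass [191   0  17  16  69] [200.86956522   4.68115942] [1.3933 0.3558 0.018 ]
top brass [116   2  16  10  50] [123.7   6.4] [1.3872 0.6113 0.018 ]
top brass [109  22  18  18  91] [116.05494505  32.26373626] [1.2934 0.6299 0.018 ]
top brass [242  22  49  21 442] [266.41855204  32.05656109] [1.294  0.1366 0.018 ]
top brass [245  44  46  23 465] [267.46451613  56.56129032] [1.207  0.1313 0.018 ]
top brass [245  69  46  23 486] [267.2345679   80.77777778] [1.1224 0.1301 0.018 ]
top brass [244  94  47  24 483] [265.83850932 105.32505176] [1.0382 0.1326 0.018 ]
top brass [109 102  14  15  86] [114.37209302 110.95348837] [1.0185 0.6151 0.018 ]
top brass [207 119  83  16 477] [252.75052411 127.1509434 ] [0.9645 0.1723 0.018 ]
top brass [169 123  15   9  52] [176.75       126.98076923] [0.9647 0.4131 0.018 ]
top brass [183 123  25  12 113] [195.12389381 128.01769912] [0.9613 0.3547 0.018 ]
top brass [352 245  16  17 203] [359.47783251 253.23152709] [ 0.5615 -0.1614  0.018 ]
top brass [356 276  16  17 200] [363.465 284.115] [ 0.4679 -0.1726  0.018 ]
top pink [323 278  17  16 210] [331.08571429 285.25714286] [ 0.464  -0.0758  0.018 ]
side brass [314 108  50  28 758] [338.37335092 121.35356201] [1.0029 0.7891 0.018 ]
side brass [320 283  19  12 184] [329.05434783 288.58152174] [ 0.5649 -0.1613  0.018 ]
side brass [287 295  19  14 196] [295.86734694 301.23979592] [ 0.4705 -0.1725  0.018 ]
side brass [357 335  34  26 327] [373.41590214 347.88685015] [ 0.5792 -0.3867  0.018 ]
side brass [603 387   8  17  45] [606.93333333 395.17777778] [ 0.958  -0.6863  0.018 ]
side pink [273 273  19  17 233] [281.78111588 280.48927039] [ 0.4635 -0.0828  0.018 ]
```

View pics/t1.png

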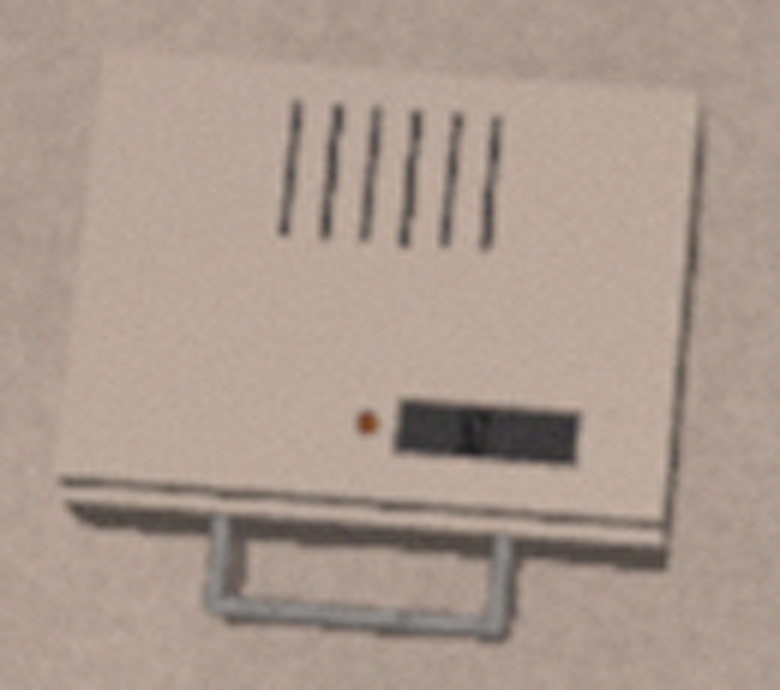

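View pics/s1.png

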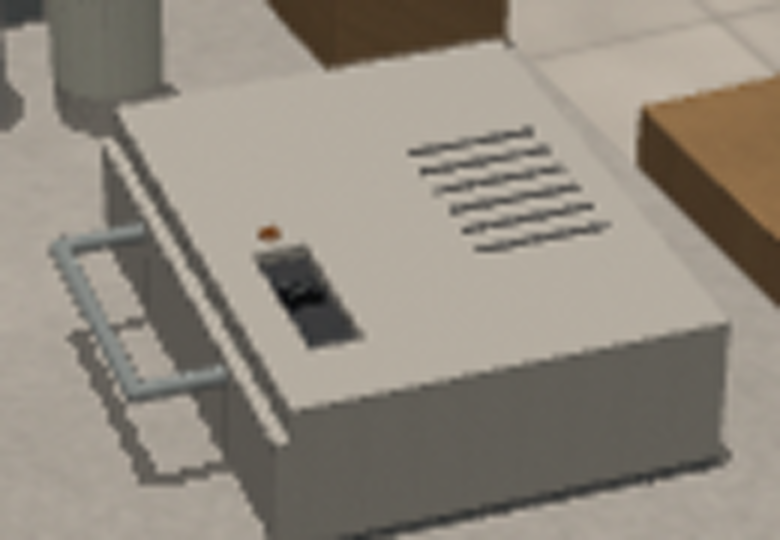

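View pics/t2.png

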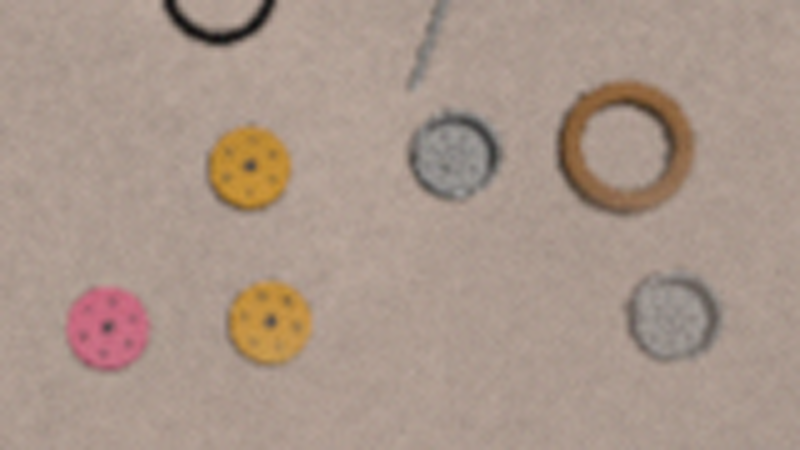

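Run:
```python
from h import *
f=lambda x,y:(x/6+195-.42,y/6+140-.42)
g=lambda x,y:(x/6+280-.42,y/6+160-.42)
pt={'FL':(62,479),'FR':(667,520),'BL':(103,55),'BR':(698,92),'s1':(401,401),'s2':(580,412),'s3':(577,466),'s4':(395,452),'lamp':(367,423),'cap':(474,430)}
for k,v in pt.items(): print(k,cast("top",*f(*v),.085).round(4))
h=[cast("top",*f(*v),.055) for v in((218,606),(498,628))];print('handle',np.round(h,4),np.mean(h,0).round(4))
ps={'FL':(118,108),'FR':(293,410),'BL':(505,42),'BR':(728,325),'s':(308,298),'lamp':(268,233),'cap':(303,293)}
for k,v in ps.items(): print('side',k,cast("side",*g(*v),.085).round(4))
h=[cast("side",*g(*v),.055) for v in((62,247),(135,388))];print('handle',np.round(h,4),np.mean(h,0).round(4))
# baskets
k=lambda x,y:(x/5+310-.4,y/5+220-.4)
for v in((455,155),(674,317)):print('basket',cast("top",*k(*v),.028).round(4))
```

```text
FL [0.6489 0.2958 0.085 ]
FR [ 0.6294 -0.0007  0.085 ]
BL [0.8673 0.2847 0.085 ]
BR [ 0.8484 -0.014   0.085 ]
s1 [0.6888 0.1306 0.085 ]
s2 [0.6835 0.0426 0.085 ]
s3 [0.6563 0.0437 0.085 ]
s4 [0.663  0.1329 0.085 ]
lamp [0.6776 0.1471 0.085 ]
cap [0.6742 0.0944 0.085 ]
handle [[0.5917 0.2223 0.055 ]
 [0.5812 0.0834 0.055 ]] [0.5865 0.1528 0.055 ]
side FL [0.6545 0.2986 0.085 ]
side FR [0.6318 0.0016 0.085 ]
side BL [0.8733 0.2805 0.085 ]
side BR [ 0.8481 -0.0162  0.085 ]
side s [0.6748 0.0862 0.085 ]
side lamp [0.6797 0.1493 0.085 ]
side cap [0.6743 0.0913 0.085 ]
handle [[0.5955 0.2249 0.055 ]
 [0.5854 0.0893 0.055 ]] [0.5904 0.1571 0.055 ]
basket [ 0.5683 -0.2842  0.028 ]
basket [ 0.4711 -0.4118  0.028 ]
```

Run:
```python
from h import *
s=cv2.imread("pics/side0.png")[:,:,::-1]
crop(s,260,250,420,390,5,"pics/s2.png")
```

```text
(no output)
```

View pics/s2.png

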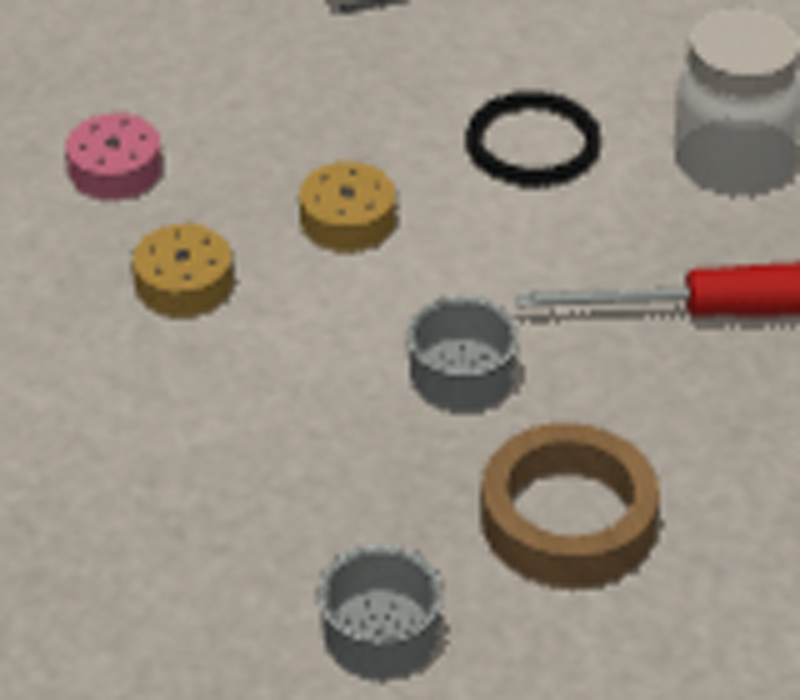

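Four parts are on the bench: two discs and two baskets. The unit is yawed about -4°. The slot centre comes out near (0.674, 0.087), and the handle at (0.587, 0.153) agrees with the stated geometry.

Next is a helper that turns targets into tool-frame numbers.

```bash
cat >> h.py <<'E'
from scipy.spatial.transform import Rotation as Rn
YAW=-0.07
ux=np.array([np.cos(YAW),np.sin(YAW),0]);uy=np.array([-np.sin(YAW),np.cos(YAW),0])
SLOT=np.array([0.674,0.087,0.085])
def Rt(yaw,tilt=0):  # tool x heading yaw, pointing down; tilt leans tips away along -toolx heading
    x=np.array([np.cos(yaw),np.sin(yaw),0]);z=np.array([0,0,-1.]);R=np.c_[x,np.cross(z,x),z]
    return R@Rn.from_euler('y',-tilt).as_matrix()
def go(P,R,s=None):
    s=s or observe();R0=s["orientation"]
    t=R0.T@(np.asarray(P)-s["position"])*100;r=Rn.from_matrix(R0.T@R).as_rotvec()
    print("t",t.round(2),"r",r.round(3));return t,r
def st():
    s=observe();print("t",round(s["time"],2),"p",s["position"].round(4),"z",s["orientation"][:,2].round(3),"yaw",round(float(np.arctan2(s["orientation"][1,0],s["orientation"][0,0])),3),"F",s["ft_force"].round(1),"w",round(s["width"],3),"q",s["qpos"].round(2));return s
E
python3 - <<'E'
from h import *
R=Rt(np.pi+YAW,.3);print(R.round(3))
P=SLOT+8e-3*uy+3e-3*ux+[0,0,.06];print(P);go(P,R)
for n,u,v in(("top",393,237),("top",435,249)):print(cast(n,u,v,.01))
E
```

```text
[[-0.953  0.07   0.295]
 [ 0.067  0.998 -0.021]
 [-0.296  0.    -0.955]]
[0.6775522  0.09477058 0.145     ]
t [-57.54 -15.43   8.59] r [-0.056 -0.297 -0.36 ]
[ 0.61354535 -0.26446046  0.01      ]
[ 0.57683262 -0.39104068  0.01      ]
```

Request:
carry_out:
  moves: [-57.5,-15.4,8.6,-0.056,-0.297,-0.36,-0.45,-57.5,-15.4,8.6,-0.056,-0.297,-0.36,-0.45,-57.5,-15.4,8.6,-0.056,-0.297,-0.36,-0.45,-57.5,-15.4,8.6,-0.056,-0.297,-0.36,-0.45,-57.5,-15.4,8.6,-0.056,-0.297,-0.36,-0.45,-57.5,-15.4,8.6,-0.056,-0.297,-0.36,-0.45,-57.5,-15.4,8.6,-0.056,-0.297,-0.36,-0.45,-57.5,-15.4,8.6,-0.056,-0.297,-0.36,-0.45,-57.5,-15.4,8.6,-0.056,-0.297,-0.36,-0.45,-57.5,-15.4,8.6,-0.056,-0.297,-0.36,-0.45,-57.5,-15.4,8.6,-0.056,-0.297,-0.36,-0.45,-57.5,-15.4,8.6,-0.056,-0.297,-0.36,-0.45,-57.5,-15.4,8.6,-0.056,-0.297,-0.36,-0.45,-57.5,-15.4,8.6,-0.056,-0.297,-0.36,-0.45,-57.5,-15.4,8.6,-0.056,-0.297,-0.36,-0.45,-57.5,-15.4,8.6,-0.056,-0.297,-0.36,-0.45,-57.5,-15.4,8.6,-0.056,-0.297,-0.36,-0.45,-57.5,-15.4,8.6,-0.056,-0.297,-0.36,-0.45,-57.5,-15.4,8.6,-0.056,-0.297,-0.36,-0.45,-57.5,-15.4,8.6,-0.056,-0.297,-0.36,-0.45]

```text
time: 1.77
position: [0.6766, 0.0963, 0.1452]
orientation: [[-0.953, 0.068, 0.295], [0.065, 0.998, -0.02], [-0.296, 0.001, -0.955]]
ft_force: [-0.2, 0.7, -0.7]
width: 0.273
```

Run:
```python
from h import *
st()
P=SLOT+8e-3*uy+3e-3*ux;P[2]=.095
go(P,Rt(np.pi+YAW,.3))
im=camera("side");crop(im,270,100,430,250,5,"pics/s3.png")
im=camera("top");crop(im,195,140,325,255,6,"pics/t3.png")
```

```text
t 1.77 p [0.6766 0.0963 0.1452] z [ 0.295 -0.02  -0.955] yaw 3.073 F [-0.2  0.7 -0.7] w 0.273 q [ 0.05  0.43 -0.24  0.6  -0.03  0.11]
t [ 1.39 -0.15  4.83] r [0.001 0.    0.001]
```

View pics/s3.png

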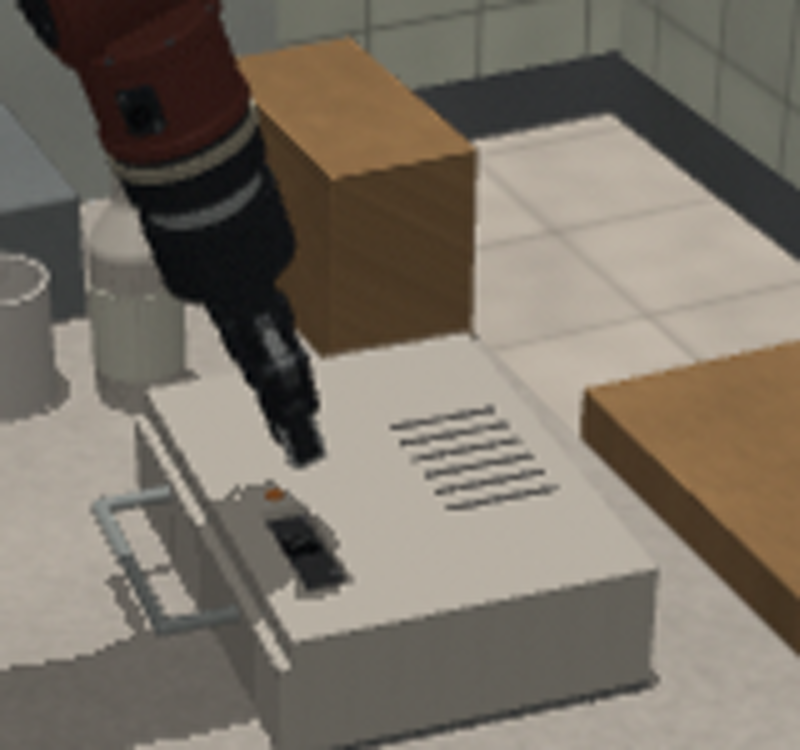

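View pics/t3.png

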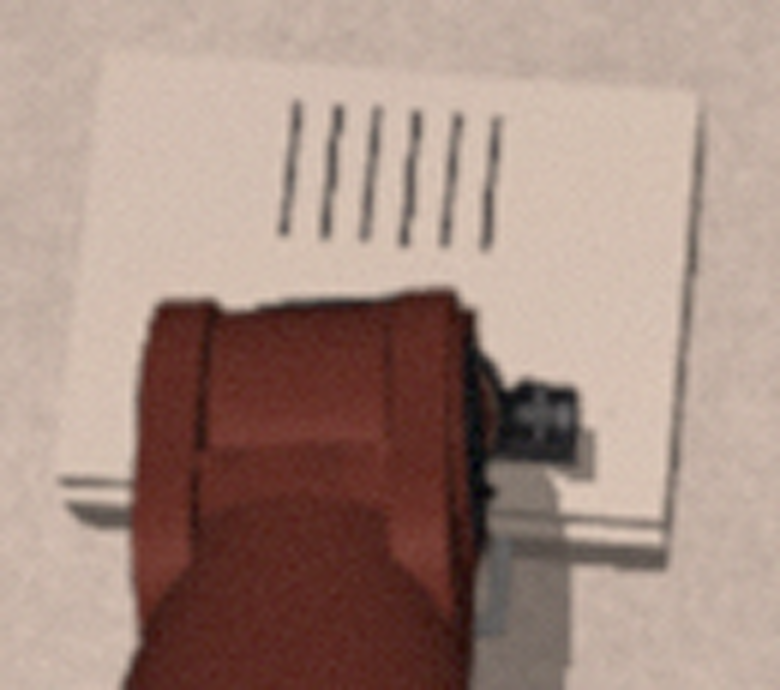

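The side view shows the cap and slot unchanged, with the fingertips about 50 mm above them at crop (305,460). Lowering now.

Request:
carry_out:
  moves: [1.4,-0.15,4.85,0,0,0,-0.45,1.4,-0.15,4.85,0,0,0,-0.45,1.4,-0.15,4.85,0,0,0,-0.45,1.4,-0.15,4.85,0,0,0,-0.45]

```text
time: 2.2
position: [0.6774, 0.0948, 0.095]
orientation: [[-0.953, 0.068, 0.294], [0.065, 0.998, -0.02], [-0.295, 0.0, -0.956]]
ft_force: [1.0, -0.5, 0.7]
width: 0.275
```

Run:
```python
from h import *
st()
P=SLOT+8e-3*uy+3e-3*ux
for z in (.087,.083):
  P[2]=z
  go(P,Rt(np.pi+YAW,.3))
im=camera("side");crop(im,290,150,390,230,8,"pics/s4.png")
```

```text
t 2.2 p [0.6774 0.0948 0.095 ] z [ 0.294 -0.02  -0.956] yaw 3.073 F [ 1.  -0.5  0.7] w 0.275 q [ 0.05  0.48 -0.3   0.49 -0.03  0.11]
t [ 0.22 -0.    0.77] r [ 0.001 -0.001  0.002]
t [ 0.34 -0.    1.15] r [ 0.001 -0.001  0.002]
```

View pics/s4.png

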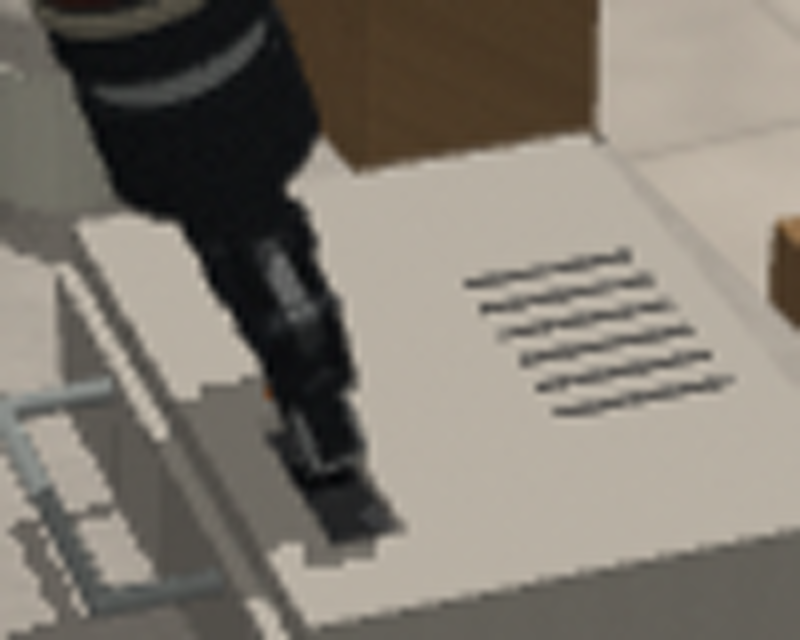

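The tips are just over the slot, at crop (320,460), and lined up with it. Going the last bit down.

Request:
carry_out:
  moves: [0.1,0,0.4,0,0,0,-0.45,0.25,0,0.8,0,0,0,-0.45,0.3,0,1.0,0,0,0,-0.45,0.35,0,1.15,0,0,0,-0.45,0.35,0,1.15,0,0,0,-0.45]

```text
time: 2.67
position: [0.6783, 0.0948, 0.0839]
orientation: [[-0.953, 0.068, 0.296], [0.066, 0.998, -0.02], [-0.297, 0.001, -0.955]]
ft_force: [-0.0, -0.0, -0.2]
width: 0.273
```

Run:
```python
from h import *
st()
```

```text
t 2.67 p [0.6783 0.0948 0.0839] z [ 0.296 -0.02  -0.955] yaw 3.073 F [-0.  -0.  -0.2] w 0.273 q [ 0.05  0.5  -0.32  0.46 -0.03  0.11]
```

Request:
carry_out:
  moves: [0,-0.5,0,0,0,0,-0.45,0,-1.0,0,0,0,0,-0.45,0,-1.5,0,0,0,0,-0.45,0,-1.9,0,0,0,0,-0.45,0,-2.1,0,0,0,0,-0.45,0,-2.2,0,0,0,0,-0.45,0,-2.2,0,0,0,0,-0.45]

```text
time: 3.25
position: [0.6768, 0.0734, 0.0839]
orientation: [[-0.953, 0.068, 0.296], [0.065, 0.998, -0.018], [-0.297, 0.002, -0.955]]
ft_force: [0.3, 4.8, -0.4]
width: 0.274
```

Run:
```python
from h import *
s=st();print((s["position"]-SLOT)@uy)
```

```text
t 3.25 p [0.6768 0.0734 0.0839] z [ 0.296 -0.018 -0.955] yaw 3.073 F [ 0.3  4.8 -0.4] w 0.274 q [ 0.01  0.49 -0.33  0.45 -0.02  0.08]
-0.0134214516980692
```

Force has risen to 4.8 N against the end stop, at the expected -13.4 mm. The switch is off. I'll lift and check.

Request:
carry_out:
  moves: [0,0.4,0,0,0,0,-0.45,0,0.4,-2,0,0,0,-0.45,0,0.4,-5,0,0,0,-0.6,0,0.4,-8,0,0,0,-0.8,0,0.4,-8,0,0,0,-1]

```text
time: 3.67
position: [0.6555, 0.0789, 0.1664]
orientation: [[-0.95, 0.068, 0.303], [0.065, 0.998, -0.018], [-0.304, 0.002, -0.953]]
ft_force: [1.9, 0.8, 0.1]
width: 0.002
```

Run:
```python
from h import *
st()
H=SLOT-.091*ux+.06*uy;P=H+.025*ux;P[2]=.12;print(P);go(P,Rt(np.pi+YAW))
im=camera("side");crop(im,290,150,390,230,8,"pics/s5.png")
```

```text
t 3.67 p [0.6555 0.0789 0.1664] z [ 0.303 -0.018 -0.953] yaw 3.073 F [1.9 0.8 0.1] w 0.002 q [ 0.02  0.36 -0.29  0.61 -0.02  0.09]
[0.6123582  0.15146929 0.12      ]
t [5.98 6.94 2.98] r [0.003 0.309 0.002]
```

View pics/s5.png

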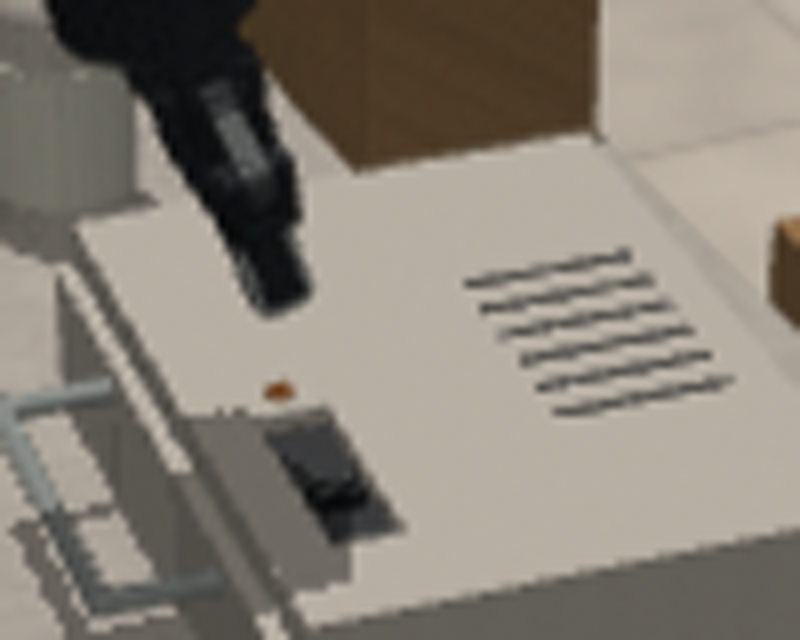

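The cap has moved to crop (335,490), right of the slot's middle and away from the lamp, so the switch is off. Next, the handle.

Request:
carry_out:
  moves: [3,3.5,1.5,0,0.16,0,-1,6,6.9,3,0,0.309,0,-1,6,6.9,3,0,0.309,0,-1,6,6.9,3,0,0.309,0,-1,6,6.9,3,0,0.309,0,-1,6,6.9,3,0,0.309,0,-1]

```text
time: 4.22
position: [0.6121, 0.1503, 0.1171]
orientation: [[-0.998, 0.068, -0.0], [0.068, 0.998, 0.002], [0.0, 0.002, -1.0]]
ft_force: [0.1, 0.5, 0.5]
width: 0.004
```

Run:
```python
from h import *
st()
H=SLOT-.091*ux+.06*uy;P=H+.025*ux;P[2]=.035;print(P);go(P,Rt(np.pi+YAW))
im=camera("side");crop(im,270,150,370,230,8,"pics/s6.png")
```

```text
t 4.22 p [0.6121 0.1503 0.1171] z [-0.     0.002 -1.   ] yaw 3.073 F [0.1 0.5 0.5] w 0.004 q [ 0.12  0.57 -0.03  0.97  0.    0.19]
[0.6123582  0.15146929 0.035     ]
t [-0.02  0.11  8.21] r [ 0.002 -0.     0.002]
```

View pics/s6.png

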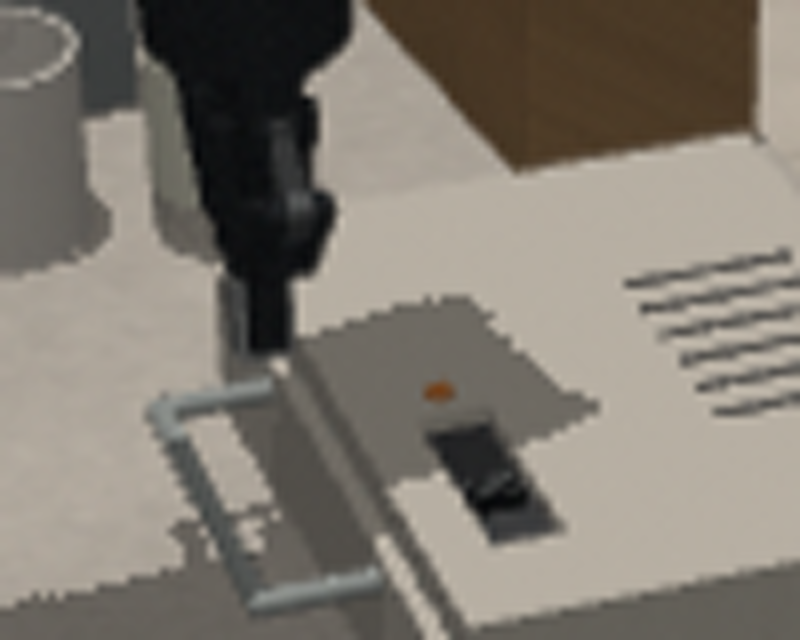

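Request:
carry_out:
  moves: [0,0.1,3,0,0,0,-1,0,0.1,5,0,0,0,-1,0,0.1,5.5,0,0,0,-1,0,0.1,5.7,0,0,0,-1]

```text
time: 4.6
position: [0.6113, 0.1504, 0.0603]
orientation: [[-0.998, 0.069, -0.001], [0.069, 0.998, 0.002], [0.001, 0.002, -1.0]]
ft_force: [-0.3, 0.6, -0.5]
width: 0.0
```

Request:
carry_out:
  moves: [0,0,1,0,0,0,-1,0,0,2,0,0,0,-1,0,0,2.5,0,0,0,-1,0,0,2.5,0,0,0,-1]

```text
time: 4.93
position: [0.6106, 0.1503, 0.0343]
orientation: [[-0.998, 0.07, -0.002], [0.07, 0.998, 0.001], [0.002, 0.001, -1.0]]
ft_force: [0.3, 0.1, 0.7]
width: 0.001
```

In the gap with no contact. Pulling along tool x, which is the unit's -x.

Request:
carry_out:
  moves: [1,0,0,0,0,0,-1,2,0,0,0,0,0,-1,3.5,0,0,0,0,0,-1,5,0,0,0,0,0,-1,6.5,0,0,0,0,0,-1,8,0,0,0,0,0,-1,9.5,0,0,0,0,0,-1,11,0,0,0,0,0,-1,12.5,0,0,0,0,0,-1,13.5,0,0,0,0,0,-1,14.5,0,0,0,0,0,-1,15,0,0,0,0,0,-1,15.5,0,0,0,0,0,-1,15.5,0,0,0,0,0,-1]

```text
time: 6.1
position: [0.4552, 0.1611, 0.0347]
orientation: [[-0.998, 0.069, -0.003], [0.069, 0.998, 0.001], [0.003, 0.001, -1.0]]
ft_force: [-0.2, 0.9, 0.1]
width: -0.002
```

Run:
```python
from h import *
s=st();print((s["position"]-SLOT)@ux,(s["position"]-SLOT)@uy)
```

```text
t 6.1 p [0.4552 0.1611 0.0347] z [-0.003  0.001 -1.   ] yaw 3.072 F [-0.2  0.9  0.1] w -0.002 q [ 0.19  0.43 -0.54  0.6   0.    0.26]
-0.22347702361355262 0.05859966108221296
```

Request:
carry_out:
  moves: [0.2,0,0,0,0,0,-1,0.4,0,0,0,0,0,-1,0.6,0,0,0,0,0,-1,0.6,0,0,0,0,0,-1]

```text
time: 6.43
position: [0.4546, 0.1613, 0.0356]
orientation: [[-0.998, 0.07, 0.006], [0.07, 0.998, 0.0], [-0.006, 0.001, -1.0]]
ft_force: [15.8, -2.2, -9.6]
width: 0.0
```

Hard stop: 15.8 N, and no further travel, so the drawer is fully out. Backing off and lifting.

Request:
carry_out:
  moves: [-0.6,0,0,0,0,0,-1,-1.0,0,0,0,0,0,-1,-1.0,0,-2,0,0,0,-1,-1.0,0,-6,0,0,0,-1,-1,0,-10,0,0,0,-0.5,-1,0,-14,0,0,0,0,-1,0,-18,0,0,0,0.5,-1,0,-20,0,0,0,0.8]

```text
time: 7.1
position: [0.4643, 0.1607, 0.24]
orientation: [[-0.997, 0.07, 0.01], [0.07, 0.998, 0.001], [-0.01, 0.002, -1.0]]
ft_force: [0.8, 0.2, 0.2]
width: 0.564
```

Run:
```python
from h import *
s=st()
im=camera("top");cv2.imwrite("pics/t7.png",im[:,:,::-1])
im=camera("side");cv2.imwrite("pics/s7.png",im[:,:,::-1])
```

```text
t 7.1 p [0.4643 0.1607 0.24  ] z [ 0.01   0.001 -1.   ] yaw 3.071 F [0.8 0.2 0.2] w 0.564 q [ 0.18  0.21 -0.23  1.11 -0.    0.25]
```

View pics/t7.png

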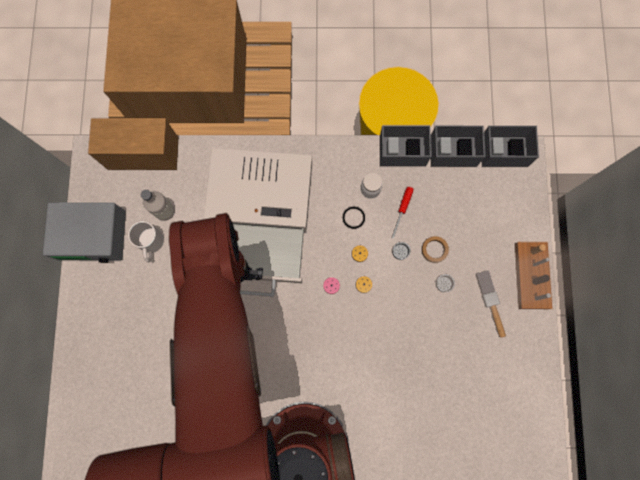

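View pics/s7.png

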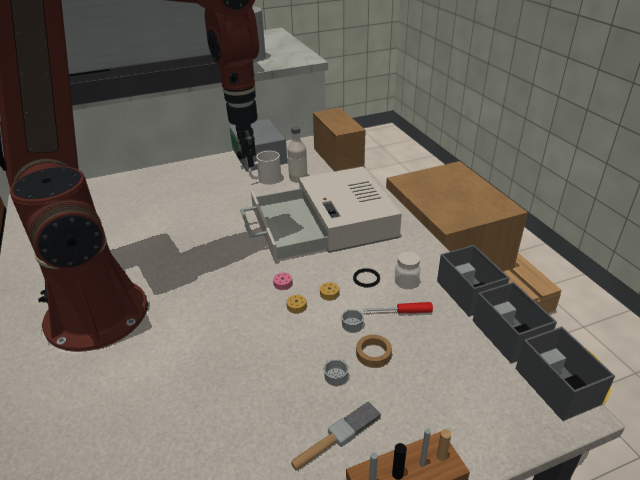

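The drawer is open in both views and the parts haven't moved. First pick is the nearer disc, with jaws along x.

```bash
cat >> h.py <<'E'
F=SLOT-.11*ux+.06*uy
YP=np.pi/2+YAW
E
python3 - <<'E'
from h import *
print(F);go([.469,-.1725,.12],Rt(YP))
E
```

```text
[0.56846596 0.15454677 0.085     ]
t [ -2.59 -33.25  11.88] r [0.011 0.007 1.57 ]
```

Request:
carry_out:
  moves: [-2.6,-33.2,11.9,0.01,0.007,1.57,0.65,-2.6,-33.2,11.9,0.01,0.007,1.57,0.65,-2.6,-33.2,11.9,0.01,0.007,1.57,0.65,-2.6,-33.2,11.9,0.01,0.007,1.57,0.65,-2.6,-33.2,11.9,0.01,0.007,1.57,0.65,-2.6,-33.2,11.9,0.01,0.007,1.57,0.65,-2.6,-33.2,11.9,0.01,0.007,1.57,0.65,-2.6,-33.2,11.9,0.01,0.007,1.57,0.65,-2.6,-33.2,11.9,0.01,0.007,1.57,0.65,-2.6,-33.2,11.9,0.01,0.007,1.57,0.65,-2.6,-33.2,11.9,0.01,0.007,1.57,0.65,-2.6,-33.2,11.9,0.01,0.007,1.57,0.65,-2.6,-33.2,11.9,0.01,0.007,1.57,0.65,-2.6,-33.2,11.9,0.01,0.007,1.57,0.65,-2.6,-33.2,11.9,0.01,0.007,1.57,0.65,-2.6,-33.2,11.9,0.01,0.007,1.57,0.65,-2.6,-33.2,11.9,0.01,0.007,1.57,0.65,-2.6,-33.2,11.9,0.01,0.007,1.57,0.65]

```text
time: 8.7
position: [0.469, -0.1719, 0.1197]
orientation: [[0.068, 0.998, 0.001], [0.998, -0.068, 0.001], [0.001, 0.0, -1.0]]
ft_force: [0.4, 0.2, 1.5]
width: 0.827
```

Run:
```python
from h import *
s=st();go([.469,-.1725,.008],Rt(YP))
im=camera("side");crop(im,240,220,400,340,5,"pics/s8.png")
```

```text
t 8.7 p [ 0.469  -0.1719  0.1197] z [ 0.001  0.001 -1.   ] yaw 1.502 F [0.4 0.2 1.5] w 0.827 q [-0.5   0.34 -0.4   0.83  0.    1.14]
t [-0.07 -0.   11.17] r [ 0.    -0.001  0.002]
```

View pics/s8.png

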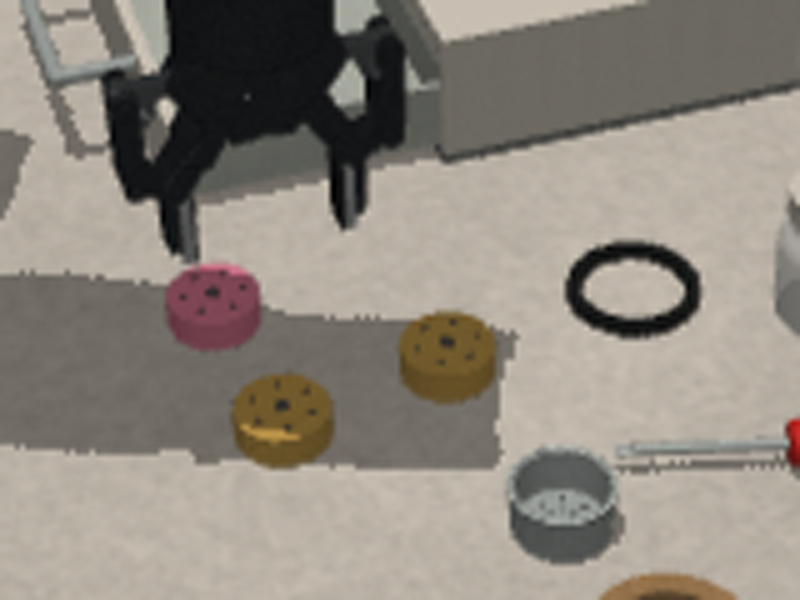

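The gripper is above the disc at crop (283,410) and the descent is clear.

Request:
carry_out:
  moves: [-0.1,0,4,0,0,0,0.65,-0.1,0,8,0,0,0,0.65,-0.1,0,10,0,0,0,0.65,-0.1,0,11,0,0,0,0.65,-0.1,0,11.2,0,0,0,0.65,-0.1,0,11.2,0,0,0,0.65]

```text
time: 9.25
position: [0.4692, -0.1729, 0.008]
orientation: [[0.068, 0.998, 0.0], [0.998, -0.068, 0.001], [0.001, 0.0, -1.0]]
ft_force: [-0.2, 0.7, 1.3]
width: 0.826
```

Request:
carry_out:
  moves: [0,0,0,0,0,0,0,0,0,0,0,0,0,-0.5,0,0,0,0,0,0,-1,0,0,0,0,0,0,-1,0,0,0,0,0,0,-1,0,0,0,0,0,0,-1]
  squeeze: 30

```text
time: 9.75
position: [0.4706, -0.1736, 0.0099]
orientation: [[0.068, 0.998, 0.003], [0.998, -0.068, -0.001], [-0.001, 0.003, -1.0]]
ft_force: [-1.5, 0.6, 7.8]
width: 0.564
```

Request:
carry_out:
  moves: [0,0,-2,0,0,0,-1,0,0,-5,0,0,0,-1,0,0,-9,0,0,0,-1,0,0,-12,0,0,0,-1,0,0,-12,0,0,0,-1]

```text
time: 10.17
position: [0.4738, -0.1754, 0.1369]
orientation: [[0.068, 0.998, 0.013], [0.998, -0.068, -0.006], [-0.005, 0.013, -1.0]]
ft_force: [1.2, -0.9, -0.8]
width: 0.562
```

Run:
```python
from h import *
s=st();
P=F-.008*ux-.099*uy
for z in(.12,.023): P[2]=z;go(P,Rt(YP))
im=camera("side");crop(im,240,180,400,340,4,"pics/s9.png")
```

```text
t 10.17 p [ 0.4738 -0.1754  0.1369] z [ 0.013 -0.006 -1.   ] yaw 1.503 F [ 1.2 -0.9 -0.8] w 0.562 q [-0.5   0.32 -0.38  0.86  0.    1.14]
t [23.67  6.36  1.65] r [0.013 0.005 0.002]
t [23.72  6.23 11.35] r [0.013 0.005 0.002]
```

View pics/s9.png

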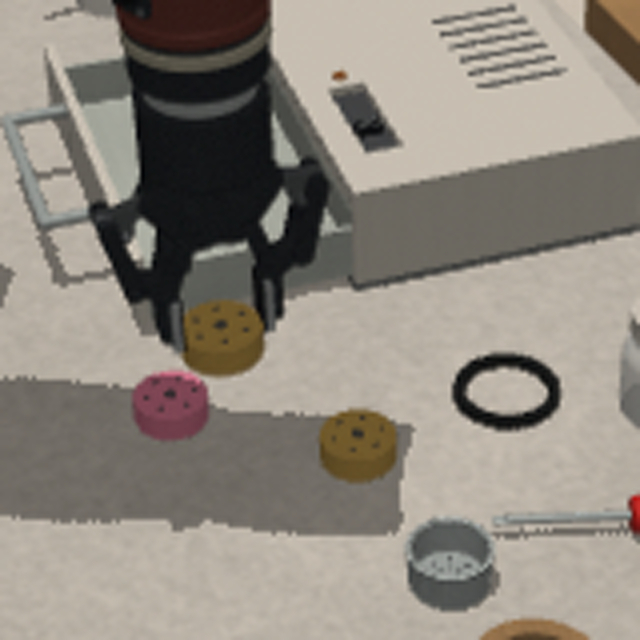

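The disc is held, with the width reading 0.562. Carrying it to the drawer's right end.

Request:
carry_out:
  moves: [4,1.1,0,0.01,0,0,-1,8,2.1,0,0.013,0.005,0,-1,12,3.2,0.5,0.013,0.005,0,-1,16,4.3,1,0.013,0.005,0,-1,20,5.4,1.5,0.013,0.005,0,-1,23.7,6.35,1.65,0.013,0.005,0,-1,23.7,6.35,1.65,0.013,0.005,0,-1,23.7,6.35,1.65,0.013,0.005,0,-1,23.7,6.35,5,0.013,0.005,0,-1,23.7,6.3,8,0.013,0.005,0,-1,23.7,6.25,9.5,0.013,0.005,0,-1,23.7,6.25,10,0.013,0.005,0,-1,23.7,6.25,10,0.013,0.005,0,-1]

```text
time: 11.3
position: [0.551, 0.0559, 0.0329]
orientation: [[0.069, 0.998, -0.005], [0.998, -0.069, 0.001], [0.001, -0.005, -1.0]]
ft_force: [-0.7, -0.4, -0.6]
width: 0.562
```

Run:
```python
from h import *
s=st();
P=F-.008*ux-.099*uy
for z in(.023,): P[2]=z;go(P,Rt(YP))
im=camera("side");crop(im,240,150,400,270,5,"pics/s10.png")
```

```text
t 11.3 p [0.551  0.0559 0.0329] z [-0.005  0.001 -1.   ] yaw 1.502 F [-0.7 -0.4 -0.6] w 0.562 q [-0.03  0.54 -0.35  0.69  0.    1.61]
t [0.06 0.26 0.99] r [-0.005 -0.001  0.001]
```

View pics/s10.png

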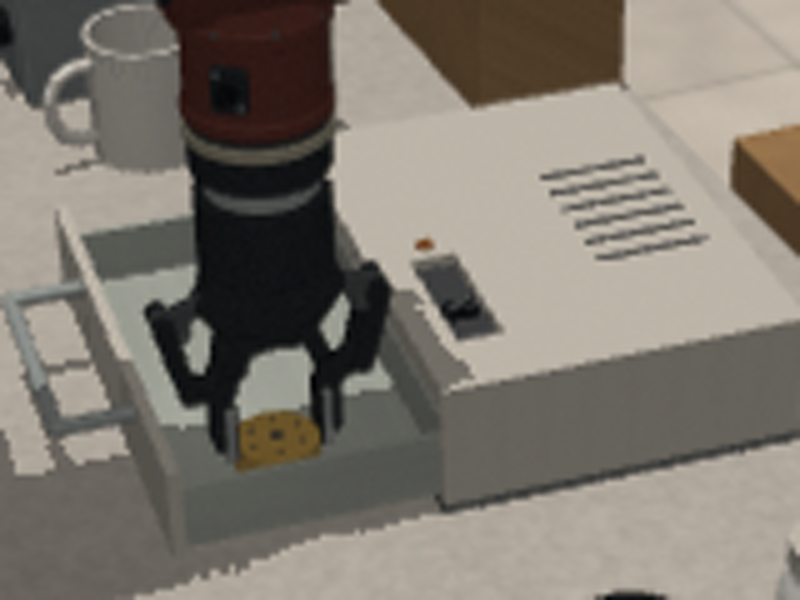

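The disc is inside the drawer, clear of the right wall. Lowering gently.

Request:
carry_out:
  moves: [0,0.2,0.3,-0.005,0,0,-1,0,0.2,0.5,-0.005,0,0,-1,0,0.2,0.7,-0.005,0,0,-1,0,0.2,0.75,-0.005,0,0,-1]

```text
time: 11.68
position: [0.5543, 0.0558, 0.0269]
orientation: [[0.069, 0.998, 0.003], [0.998, -0.069, 0.001], [0.001, 0.003, -1.0]]
ft_force: [0.9, 0.3, -1.9]
width: 0.563
```

Request:
carry_out:
  moves: [0,0,0.2,0,0,0,-1,0,0,0.3,0,0,0,-1,0,0,0.4,0,0,0,-1]

```text
time: 11.93
position: [0.5551, 0.0558, 0.0238]
orientation: [[0.069, 0.998, 0.005], [0.998, -0.069, 0.0], [0.001, 0.005, -1.0]]
ft_force: [-1.9, 0.0, 18.7]
width: 0.563
```

Request:
carry_out:
  moves: [0,0,-0.1,0,0,0,0.55,0,0,-0.1,0,0,0,0.55,0,0,-0.1,0,0,0,0.55,0,0,-0.1,0,0,0,0.55,0,0,-2,0,0,0,0.6,0,0,-6,0,0,0,0.6,0,0,-10,0,0,0,0.65,0,0,-13,0,0,0,0.65]

```text
time: 12.6
position: [0.5548, 0.0558, 0.1565]
orientation: [[0.069, 0.998, 0.006], [0.998, -0.069, 0.001], [0.001, 0.006, -1.0]]
ft_force: [1.5, 0.1, -0.4]
width: 0.824
```

```bash
cat > meas.py <<'E'
from h import *
def parts():
    for n in("top","side"):
        im=camera(n);hsv=cv2.cvtColor(np.ascontiguousarray(im),cv2.COLOR_RGB2HSV)
        m=cv2.inRange(hsv,(15,120,60),(30,255,255));k,l,s,c=cv2.connectedComponentsWithStats(m)
        for i in range(1,k):
            P=cast(n,*c[i],.018)
            if 60<s[i,4]<400 and P[0]<.75: print(n,s[i],P.round(4))
        cv2.imwrite(f"pics/_{n}.png",im[:,:,::-1])
E
python3 - <<'E'
from meas import *
s=st();parts();go([.5635,-.161,.12],Rt(YP))
im=cv2.imread("pics/_side.png")[:,:,::-1];crop(im,230,160,410,390,3,"pics/s11.png")
E
```

```text
t 12.6 p [0.5548 0.0558 0.1565] z [ 0.006  0.001 -1.   ] yaw 1.502 F [ 1.5  0.1 -0.4] w 0.824 q [-0.03  0.4  -0.2   0.97  0.    1.61]
top [352 246  16  16 201] [ 0.5617 -0.1612  0.018 ]
side [288 235  17   9 102] [0.561  0.0794 0.018 ]
side [320 283  19  17 269] [ 0.5616 -0.1696  0.018 ]
t [-21.59   2.02   3.9 ] r [ 0.013 -0.001  0.001]
```

View pics/s11.png

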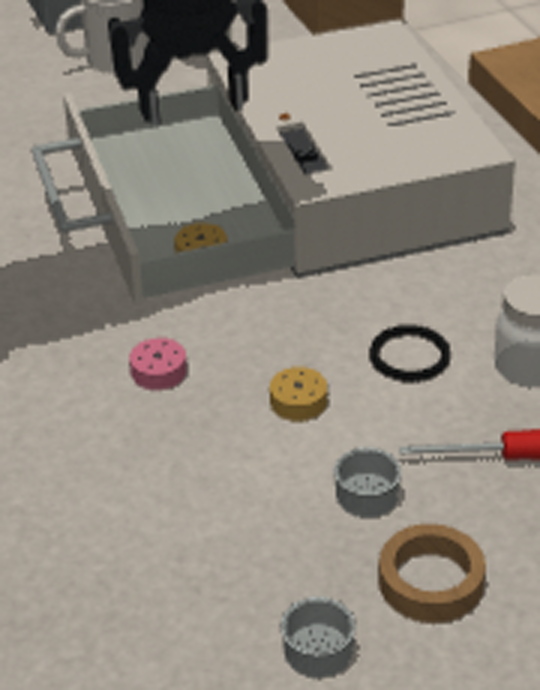

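The first disc lies flat in the drawer, at crop (200,237). Next, the second disc.

Request:
carry_out:
  moves: [-4,0.4,0.7,0.013,0,0,0.65,-8,0.8,1.5,0.013,0,0,0.65,-12,1.2,2.2,0.013,0,0,0.65,-16,1.6,3,0.013,0,0,0.65,-20,1.9,3.6,0.013,0,0,0.65,-21.6,2,3.9,0.013,0,0,0.65,-21.6,2,3.9,0.013,0,0,0.65,-21.6,2,3.9,0.013,0,0,0.65]

```text
time: 13.37
position: [0.5625, -0.1616, 0.119]
orientation: [[0.071, 0.997, -0.002], [0.997, -0.071, 0.002], [0.002, -0.002, -1.0]]
ft_force: [-0.1, 0.3, 0.3]
width: 0.827
```

Run:
```python
from meas import *
s=st();go([.563,-.161,.008],Rt(YP))
```

```text
t 13.37 p [ 0.5625 -0.1616  0.119 ] z [-0.002  0.002 -1.   ] yaw 1.5 F [-0.1  0.3  0.3] w 0.827 q [-0.41  0.49 -0.16  0.92  0.    1.24]
t [ 0.04  0.07 11.1 ] r [-0.002 -0.002 -0.001]
```

Request:
carry_out:
  moves: [0,0.1,4,0,0,0,0.65,0,0.1,8,0,0,0,0.65,0,0.1,10,0,0,0,0.65,0,0.1,10.8,0,0,0,0.65,0,0.1,11,0,0,0,0.65,0,0.1,11,0,0,0,0.65]

```text
time: 13.87
position: [0.5637, -0.1607, 0.0094]
orientation: [[0.07, 0.998, -0.001], [0.998, -0.07, 0.002], [0.002, -0.001, -1.0]]
ft_force: [0.0, 0.2, 0.5]
width: 0.828
```

Request:
carry_out:
  moves: [0,0,0,0,0,0,0,0,0,0,0,0,0,-0.5,0,0,0,0,0,0,-1,0,0,0,0,0,0,-1,0,0,0,0,0,0,-1,0,0,0,0,0,0,-1]
  squeeze: 30

```text
time: 14.37
position: [0.5651, -0.1608, 0.0116]
orientation: [[0.07, 0.998, 0.002], [0.998, -0.07, 0.002], [0.002, 0.002, -1.0]]
ft_force: [-0.6, 2.9, 6.9]
width: 0.562
```

Request:
carry_out:
  moves: [0,0,-2,0,0,0,-1,0,0,-5,0,0,0,-1,0,0,-9,0,0,0,-1,0,0,-12,0,0,0,-1,0,0,-12,0,0,0,-1]

```text
time: 14.78
position: [0.5688, -0.1626, 0.1393]
orientation: [[0.069, 0.998, 0.013], [0.998, -0.069, -0.003], [-0.002, 0.013, -1.0]]
ft_force: [1.4, -0.1, -1.1]
width: 0.56
```

Run:
```python
from h import *
s=st();
P=F-.008*ux-.033*uy
for z in(.12,.033): P[2]=z;go(P,Rt(YP))
im=camera("side");crop(im,240,180,400,340,4,"pics/s12.png")
```

```text
t 14.78 p [ 0.5688 -0.1626  0.1393] z [ 0.013 -0.003 -1.   ] yaw 1.501 F [ 1.4 -0.1 -1.1] w 0.56 q [-0.4   0.47 -0.14  0.95  0.    1.24]
t [28.34 -3.06  1.84] r [0.013 0.002 0.001]
t [28.35 -3.17 10.53] r [0.013 0.002 0.001]
```

View pics/s12.png

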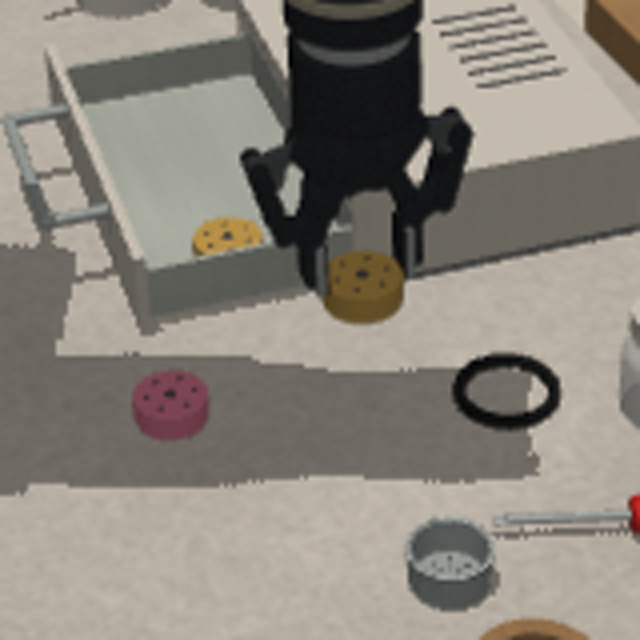

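Second disc held. Carrying it at 0.139 m to the second spot.

Request:
carry_out:
  moves: [4,-0.4,0,0.013,0,0,-1,8,-0.9,0,0.013,0,0,-1,12,-1.3,0,0.013,0,0,-1,16,-1.7,0,0.013,0,0,-1,20,-2.2,0,0.013,0,0,-1,24,-2.6,0,0.013,0,0,-1,28.3,-3.1,1,0.013,0,0,-1,28.3,-3.1,1.8,0.013,0,0,-1,28.3,-3.1,1.8,0.013,0,0,-1,28.3,-3.1,5,0.013,0,0,-1,28.3,-3.15,8,0.013,0,0,-1,28.3,-3.15,10,0.013,0,0,-1,28.3,-3.15,10.5,0.013,0,0,-1,28.3,-3.15,10.5,0.013,0,0,-1]

```text
time: 16.0
position: [0.5557, 0.121, 0.0295]
orientation: [[0.071, 0.997, -0.007], [0.997, -0.071, -0.001], [-0.002, -0.006, -1.0]]
ft_force: [0.7, -0.6, -1.2]
width: 0.554
```

Request:
carry_out:
  moves: [0,0,0.2,0,0,0,-1,0,0,0.35,0,0,0,-1,0,0,0.5,0,0,0,-1,0,0,0.5,0,0,0,-1]

```text
time: 16.33
position: [0.5568, 0.1207, 0.0258]
orientation: [[0.071, 0.997, -0.004], [0.997, -0.071, -0.002], [-0.002, -0.004, -1.0]]
ft_force: [-0.2, -0.7, 1.0]
width: 0.557
```

Request:
carry_out:
  moves: [0,0,0.1,0,0,0,-1,0,0,0.2,0,0,0,-1,0,0,0.2,0,0,0,-1]

```text
time: 16.58
position: [0.5585, 0.1206, 0.0256]
orientation: [[0.071, 0.997, -0.0], [0.997, -0.071, -0.002], [-0.002, -0.0, -1.0]]
ft_force: [-0.8, -1.5, 12.1]
width: 0.558
```

Request:
carry_out:
  moves: [0,0,0,0,0,0,0.55,0,0,0,0,0,0,0.55,0,0,0,0,0,0,0.55,0,0,0,0,0,0,0.55,0,0,-2,0,0,0,0.6,0,0,-6,0,0,0,0.6,0,0,-10,0,0,0,0.65,0,0,-13,0,0,0,0.65]

```text
time: 17.25
position: [0.5588, 0.121, 0.1582]
orientation: [[0.071, 0.997, 0.001], [0.997, -0.071, -0.002], [-0.002, 0.001, -1.0]]
ft_force: [1.5, -0.4, 0.5]
width: 0.825
```

Run:
```python
from meas import *
s=st()
im=camera("top");crop(im,200,190,470,310,2.9,"pics/t13.png")
im=camera("side");crop(im,230,160,410,390,3,"pics/s13.png")
```

```text
t 17.25 p [0.5588 0.121  0.1582] z [ 0.001 -0.002 -1.   ] yaw 1.5 F [ 1.5 -0.4  0.5] w 0.825 q [ 0.09  0.43 -0.15  0.99 -0.    1.73]
```

View pics/s13.png

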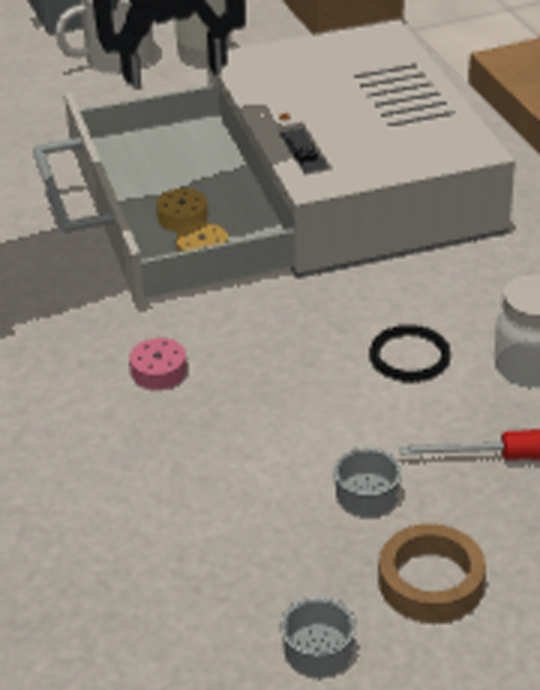

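View pics/t13.png

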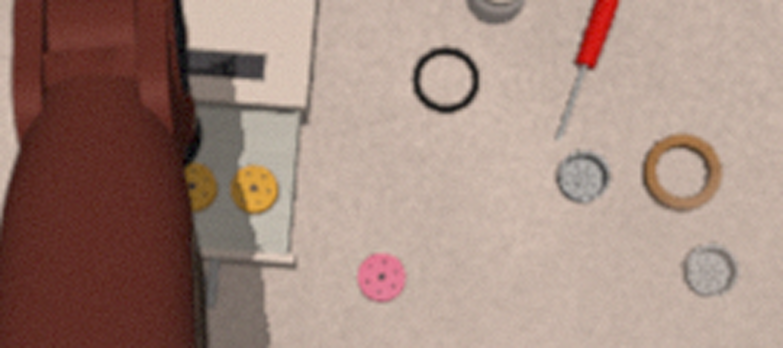

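Both discs lie flat and separate, at crop (182,208) and (203,237). Now cross-checking the baskets with the two views.

Run:
```python
from meas import *
for a,b in(((400.6,250.6),(352.2,316.4)),((444.4,283),(335.6,367.6))):
    print(tri(*a,*b),cast("top",*a,.028),cast("side",*b,.028))
for P in([.569,-.284],[.471,-.412]):
    for z in(0,.028):
        print(z,[np.round(proj(n,[*P,z]),1) for n in("top","side")])
```

```text
[ 0.57076953 -0.28490184  0.02715462] [ 0.56826992 -0.28416524  0.028     ] [ 0.57287141 -0.28578732  0.028     ]
[ 0.47332957 -0.41253739  0.0270708 ] [ 0.47109988 -0.41182397  0.028     ] [ 0.47521347 -0.41343046  0.028     ]
0 [array([399.3, 252. ]), array([350.3, 324.8])]
0.028 [array([400.5, 250.4]), array([350.4, 316.4])]
0 [array([442.5, 284.1]), array([333.6, 376.3])]
0.028 [array([444.5, 283. ]), array([333.5, 367.7])]
```

Run:
```python
from meas import *
go([.570,-.285,.12],Rt(1.07))
```

```text
t [-40.46   3.68   4.13] r [ 0.008 -0.001  0.43 ]
```

Request:
carry_out:
  moves: [-4,0.4,0,0.008,0,0,0.65,-8,0.7,0,0.008,0,0,0.65,-12,1.1,0,0.008,0,0.1,0.65,-16,1.5,0,0.008,0,0.2,0.65,-20,1.8,0,0.008,0,0.3,0.65,-24,2.2,1,0.008,0,0.43,0.65,-28,2.5,2,0.008,0,0.43,0.65,-32,2.9,3,0.008,0,0.43,0.65,-36,3.3,4,0.008,0,0.43,0.65,-40.4,3.7,4.1,0.008,0,0.43,0.65,-40.4,3.7,4.1,0.008,0,0.43,0.65,-40.4,3.7,4.1,0.008,0,0.43,0.65,-40.4,3.7,4.1,0.008,0,0.43,0.65]

```text
time: 18.43
position: [0.5697, -0.2839, 0.1196]
orientation: [[0.481, 0.877, -0.001], [0.877, -0.481, 0.002], [0.002, -0.002, -1.0]]
ft_force: [0.4, 0.0, -0.2]
width: 0.825
```

Run:
```python
from meas import *
st();go([.570,-.285,.012],Rt(1.07))
im=camera("side");crop(im,290,230,450,350,5,"pics/s14.png")
```

```text
t 18.43 p [ 0.5697 -0.2839  0.1196] z [-0.001  0.002 -1.   ] yaw 1.069 F [ 0.4  0.  -0.2] w 0.825 q [-0.58  0.58 -0.    0.99  0.    1.49]
t [-0.1   0.1  10.76] r [-0.002 -0.002 -0.001]
```

View pics/s14.png

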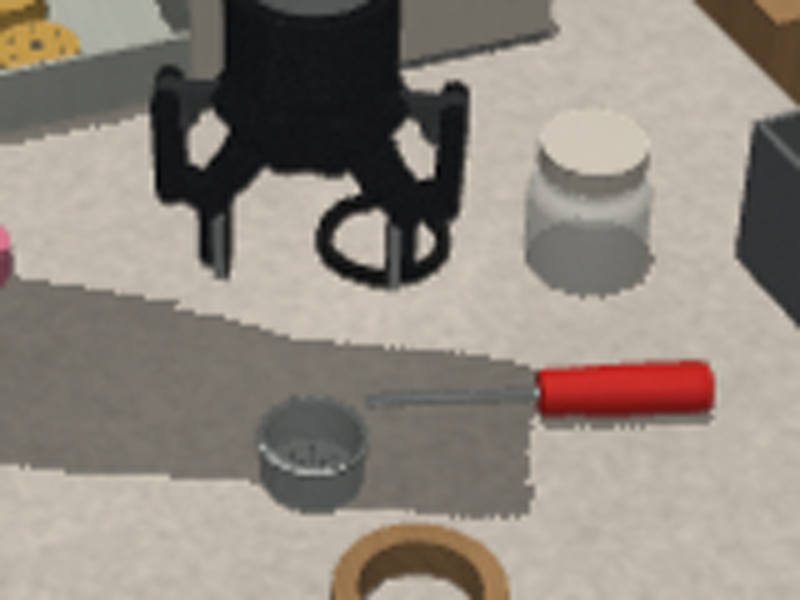

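The gripper is centred over the basket at crop (313,450). Its right finger will come down clear of the screwdriver tip at crop (370,400).

Request:
carry_out:
  moves: [-0.1,0.1,4,0,0,0,0.65,-0.1,0.1,7,0,0,0,0.65,-0.1,0.1,9.5,0,0,0,0.65,-0.1,0.1,10.5,0,0,0,0.65,-0.1,0.1,10.8,0,0,0,0.65,-0.1,0.1,10.8,0,0,0,0.65]

```text
time: 18.98
position: [0.5705, -0.2833, 0.0121]
orientation: [[0.479, 0.878, -0.001], [0.878, -0.479, 0.003], [0.002, -0.002, -1.0]]
ft_force: [-0.1, 0.2, 0.5]
width: 0.827
```

Request:
carry_out:
  moves: [0,0,0,0,0,0,0,0,0,0,0,0,0,-0.5,0,0,0,0,0,0,-1,0,0,0,0,0,0,-1,0,0,0,0,0,0,-1,0,0,0,0,0,0,-1]
  squeeze: 25

```text
time: 19.48
position: [0.5719, -0.2836, 0.0144]
orientation: [[0.478, 0.878, 0.002], [0.878, -0.478, 0.001], [0.002, 0.001, -1.0]]
ft_force: [0.2, 2.5, 5.6]
width: 0.593
```

Request:
carry_out:
  moves: [0,0,-2,0,0,0,-1,0,0,-5,0,0,0,-1,0,0,-9,0,0,0,-1,0,0,-12,0,0,0,-1,0,0,-12,0,0,0,-1]

```text
time: 19.9
position: [0.5754, -0.286, 0.143]
orientation: [[0.478, 0.878, 0.012], [0.878, -0.478, -0.005], [0.001, 0.013, -1.0]]
ft_force: [1.9, -1.1, -1.0]
width: 0.593
```

Run:
```python
from h import *
s=st();
P=F-.008*ux+.033*uy
for z in(.13,.035): P[2]=z;go(P,Rt(YP))
im=camera("side");crop(im,290,200,450,350,4,"pics/s15.png")
```

```text
t 19.9 p [ 0.5754 -0.286   0.143 ] z [ 0.012 -0.005 -1.   ] yaw 1.072 F [ 1.9 -1.1 -1. ] w 0.593 q [-0.58  0.56  0.03  1.03  0.    1.49]
t [ 41.03 -23.79   1.03] r [ 0.014  0.002 -0.429]
t [ 41.01 -23.92  10.53] r [ 0.014  0.002 -0.429]
```

View pics/s15.png

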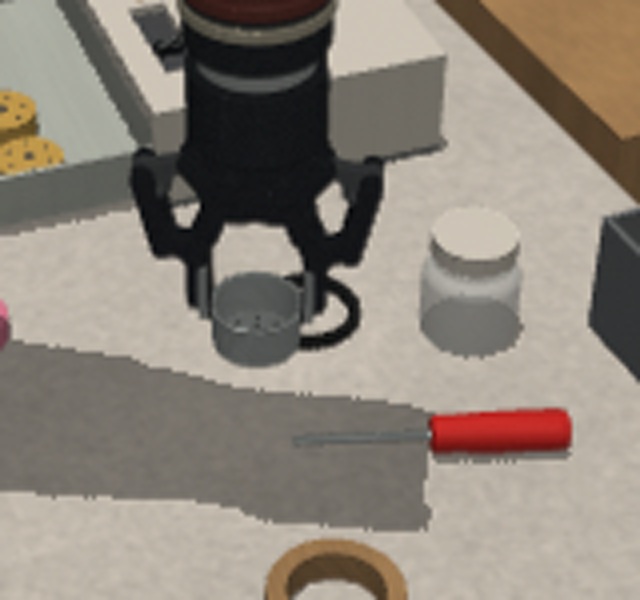

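Basket 1 held upright. Carrying it to the third spot.

Request:
carry_out:
  moves: [3.4,-2,0,0.014,0,0,-1,6.8,-4,0,0.014,0,0,-1,10.2,-6,0,0.014,0,-0.1,-1,13.7,-7.9,0,0.014,0,-0.2,-1,17.1,-9.9,0,0.014,0,-0.3,-1,20.5,-11.9,0,0.014,0,-0.429,-1,24,-13.9,0,0.014,0,-0.429,-1,27.4,-15.9,0,0.014,0,-0.429,-1,30.8,-17.8,0,0.014,0,-0.429,-1,34.2,-19.8,0,0.014,0,-0.429,-1,37.6,-21.8,0,0.014,0,-0.429,-1,41,-23.8,1,0.014,0,-0.429,-1,41,-23.8,1,0.014,0,-0.429,-1,41,-23.8,1,0.014,0,-0.429,-1,41,-23.8,4,0.014,0,-0.429,-1,41,-23.9,8,0.014,0,-0.429,-1,41,-23.9,9.5,0.014,0,-0.429,-1,41,-23.9,10,0.014,0,-0.429,-1,41,-23.9,10,0.014,0,-0.429,-1]

```text
time: 21.53
position: [0.5607, 0.1875, 0.0369]
orientation: [[0.071, 0.997, -0.006], [0.997, -0.071, -0.0], [-0.001, -0.006, -1.0]]
ft_force: [0.2, -0.1, -0.3]
width: 0.593
```

Run:
```python
from h import *
s=st();
P=F-.008*ux+.033*uy
for z in(.0285,): P[2]=z;go(P,Rt(YP))
im=camera("side");crop(im,240,150,400,270,5,"pics/s16.png")
```

```text
t 21.53 p [0.5607 0.1875 0.0369] z [-0.006 -0.    -1.   ] yaw 1.5 F [ 0.2 -0.1 -0.3] w 0.593 q [ 0.2   0.59 -0.23  0.75  0.    1.84]
t [0.07 0.21 0.84] r [-0.006  0.001 -0.001]
```

View pics/s16.png

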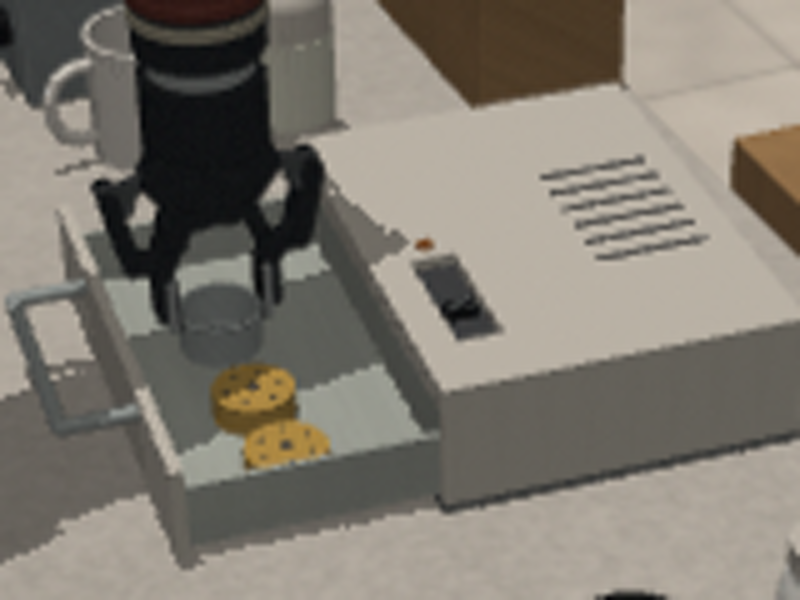

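Request:
carry_out:
  moves: [0,0.1,0.3,0,0,0,-1,0,0.1,0.6,0,0,0,-1,0,0.1,0.85,0,0,0,-1,0,0.1,0.9,0,0,0,-1,0,0.1,0.95,0,0,0,-1]

```text
time: 22.0
position: [0.5629, 0.1878, 0.0291]
orientation: [[0.071, 0.997, -0.003], [0.997, -0.071, 0.0], [0.0, -0.003, -1.0]]
ft_force: [0.2, 0.1, -0.3]
width: 0.593
```

Request:
carry_out:
  moves: [0,0,0.1,0,0,0,-1,0,0,0.2,0,0,0,-1,0,0,0.2,0,0,0,-1]

```text
time: 22.25
position: [0.5639, 0.1878, 0.0284]
orientation: [[0.071, 0.997, -0.001], [0.997, -0.071, 0.0], [0.0, -0.001, -1.0]]
ft_force: [-0.8, -2.0, 8.3]
width: 0.597
```

On the floor (8 N). Releasing and lifting.

Request:
carry_out:
  moves: [0,0,0,0,0,0,0.55,0,0,0,0,0,0,0.55,0,0,0,0,0,0,0.55,0,0,0,0,0,0,0.55,0,0,-2,0,0,0,0.6,0,0,-6,0,0,0,0.6,0,0,-10,0,0,0,0.65,0,0,-13,0,0,0,0.65]

```text
time: 22.92
position: [0.5644, 0.1879, 0.1611]
orientation: [[0.071, 0.997, 0.0], [0.997, -0.071, 0.0], [0.001, 0.0, -1.0]]
ft_force: [1.7, 0.1, 0.3]
width: 0.822
```

Run:
```python
from meas import *
s=st()
im=camera("top");crop(im,200,190,470,310,2.9,"pics/t17.png")
im=camera("side");crop(im,230,160,410,390,3,"pics/s17.png")
go([.4725,-.412,.12],Rt(YP-.4))
```

```text
t 22.92 p [0.5644 0.1879 0.1611] z [ 0.  0. -1.] yaw 1.5 F [1.7 0.1 0.3] w 0.822 q [ 0.2   0.47 -0.08  1.03  0.    1.84]
t [-60.58  -5.24   4.2 ] r [ 0.007 -0.004  0.399]
```

View pics/s17.png

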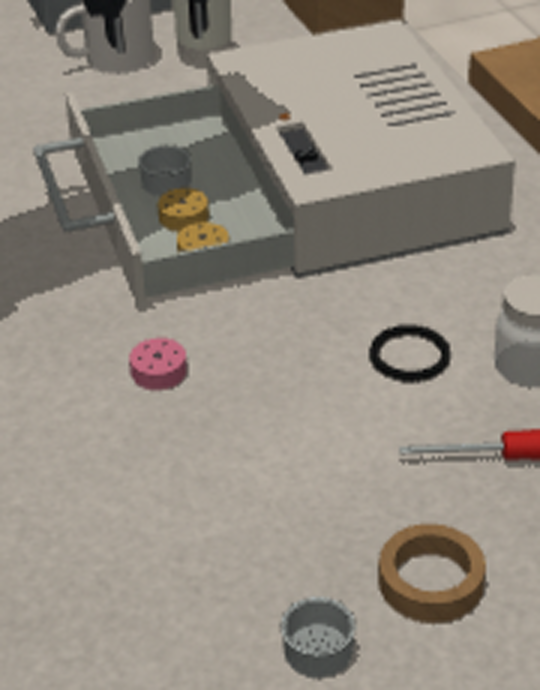

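View pics/t17.png

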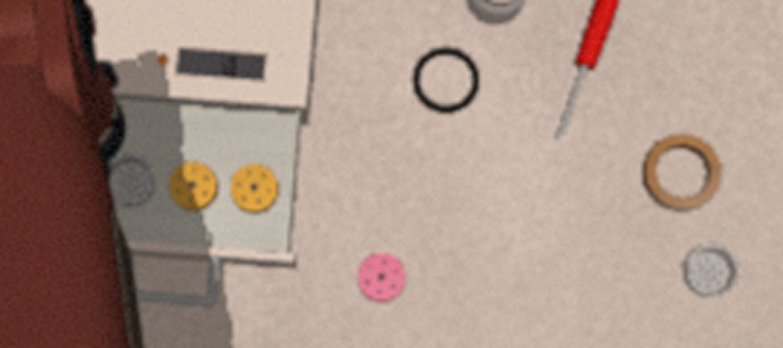

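Three parts are in place and basket 2 hasn't moved. I'll use a jaw yaw that keeps clear of the tape.

Run:
```python
from meas import *
go([.4725,-.412,.12],Rt(.77))
```

```text
t [-60.58  -5.24   4.2 ] r [ 0.006 -0.005  0.73 ]
```

Request:
carry_out:
  moves: [-4,-0.3,0,0.006,0,0,0.65,-8,-0.7,0,0.006,0,0,0.65,-12,-1,0,0.006,0,0.1,0.65,-16,-1.4,0,0.006,0,0.2,0.65,-20,-1.7,0,0.006,0,0.3,0.65,-24,-2.1,0,0.006,0,0.4,0.65,-28,-2.4,0,0.006,0,0.5,0.65,-32,-2.8,0,0.006,0,0.6,0.65,-36,-3.1,0,0.006,0,0.73,0.65,-40,-3.5,0,0.006,0,0.73,0.65,-44,-3.8,0,0.006,0,0.73,0.65,-48,-4.1,1,0.006,0,0.73,0.65,-52,-4.5,2,0.006,0,0.73,0.65,-56,-4.9,3,0.006,0,0.73,0.65,-60.6,-5.2,4.2,0.006,0,0.73,0.65,-60.6,-5.2,4.2,0.006,0,0.73,0.65,-60.6,-5.2,4.2,0.006,0,0.73,0.65,-60.6,-5.2,4.2,0.006,0,0.73,0.65]

```text
time: 24.52
position: [0.4723, -0.4117, 0.1191]
orientation: [[0.718, 0.696, 0.001], [0.696, -0.718, 0.006], [0.005, -0.004, -1.0]]
ft_force: [-0.3, 0.9, -0.1]
width: 0.825
```

Run:
```python
from meas import *
st();go([.4725,-.412,.012],Rt(.77))
im=camera("side");crop(im,260,260,420,400,5,"pics/s18.png")
```

```text
t 24.52 p [ 0.4723 -0.4117  0.1191] z [ 0.001  0.006 -1.   ] yaw 0.769 F [-0.3  0.9 -0.1] w 0.825 q [-0.84  0.56 -0.04  0.98  0.    1.54]
t [-0.06  0.07 10.71] r [-0.004 -0.005 -0.001]
```

View pics/s18.png

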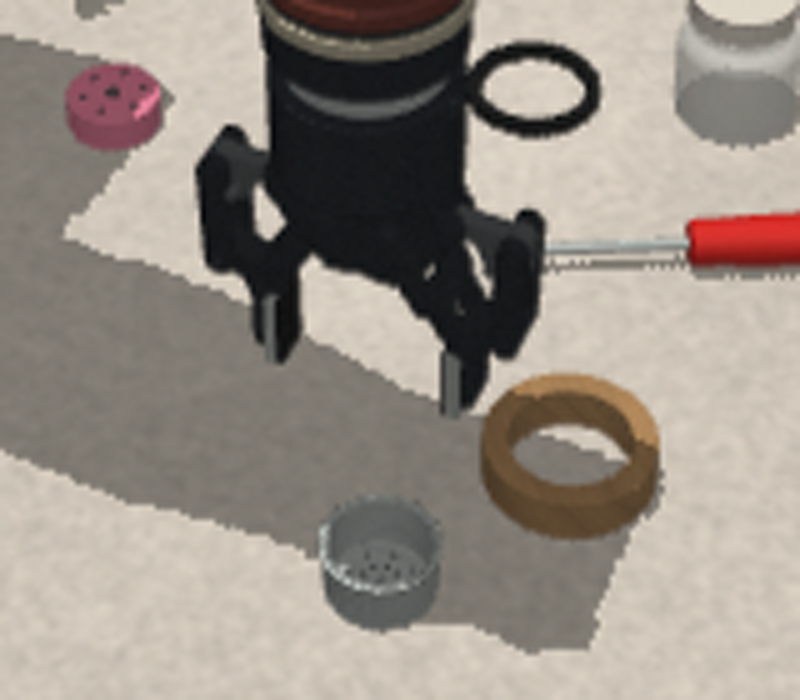

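The gripper is over the basket at crop (380,560), and the tape at (570,455) is clear.

Request:
carry_out:
  moves: [-0.1,0.1,4,0,0,0,0.65,-0.1,0.1,7,0,0,0,0.65,-0.1,0.1,9.5,0,0,0,0.65,-0.1,0.1,10.4,0,0,0,0.65,-0.1,0.1,10.7,0,0,0,0.65,-0.1,0.1,10.7,0,0,0,0.65]

```text
time: 25.07
position: [0.4735, -0.4112, 0.0132]
orientation: [[0.717, 0.697, 0.002], [0.697, -0.717, 0.006], [0.005, -0.003, -1.0]]
ft_force: [0.4, 0.1, 0.3]
width: 0.827
```

Request:
carry_out:
  moves: [0,0,0,0,0,0,0,0,0,0,0,0,0,-0.5,0,0,0,0,0,0,-1,0,0,0,0,0,0,-1,0,0,0,0,0,0,-1,0,0,0,0,0,0,-1]
  squeeze: 25

```text
time: 25.57
position: [0.4748, -0.4118, 0.0155]
orientation: [[0.716, 0.698, 0.004], [0.698, -0.716, 0.004], [0.006, 0.0, -1.0]]
ft_force: [0.7, 2.4, 4.8]
width: 0.582
```

Request:
carry_out:
  moves: [0,0,-2,0,0,0,-1,0,0,-5,0,0,0,-1,0,0,-9,0,0,0,-1,0,0,-13,0,0,0,-1,0,0,-13,0,0,0,-1]

```text
time: 25.98
position: [0.4775, -0.4158, 0.1552]
orientation: [[0.716, 0.698, 0.014], [0.698, -0.716, -0.006], [0.005, 0.014, -1.0]]
ft_force: [0.8, -1.3, -0.4]
width: 0.578
```

Run:
```python
from h import *
s=st();
P=F-.008*ux+.099*uy
for z in(.15,.035): P[2]=z;go(P,Rt(YP))
im=camera("side");crop(im,260,230,420,400,4,"pics/s19.png")
```

```text
t 25.98 p [ 0.4775 -0.4158  0.1552] z [ 0.014 -0.006 -1.   ] yaw 0.772 F [ 0.8 -1.3 -0.4] w 0.578 q [-0.83  0.53  0.01  1.04  0.01  1.53]
t [ 53.17 -41.71   0.22] r [ 0.015  0.    -0.729]
t [ 53.11 -41.87  11.71] r [ 0.015  0.    -0.729]
```

View pics/s19.png

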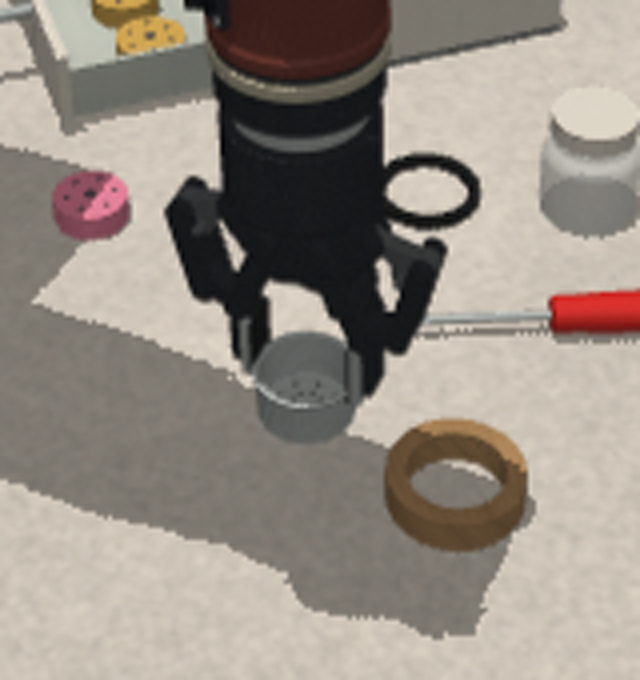

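Request:
carry_out:
  moves: [3,-2.4,0,0.015,0,0,-1,6,-4.7,0,0.015,0,0,-1,9,-7.1,0,0.015,0,-0.1,-1,12,-9.4,0,0.015,0,-0.2,-1,15,-11.8,0,0.015,0,-0.3,-1,18,-14.1,0,0.015,0,-0.4,-1,21,-16.5,0,0.015,0,-0.5,-1,24,-18.8,0,0.015,0,-0.6,-1,27,-21.2,0,0.015,0,-0.729,-1,30,-23.5,0,0.015,0,-0.729,-1,33,-25.9,0,0.015,0,-0.729,-1,36,-28.2,0,0.015,0,-0.729,-1,39,-30.6,0,0.015,0,-0.729,-1,42,-32.9,0,0.015,0,-0.729,-1,45,-35.3,0,0.015,0,-0.729,-1,48,-37.7,0,0.015,0,-0.729,-1,51,-40,0,0.015,0,-0.729,-1,53.1,-41.7,0.2,0.015,0,-0.729,-1,53.1,-41.7,0.2,0.015,0,-0.729,-1,53.1,-41.7,0.2,0.015,0,-0.729,-1]

```text
time: 27.7
position: [0.5657, 0.2556, 0.1476]
orientation: [[0.067, 0.998, -0.002], [0.998, -0.067, 0.002], [0.002, -0.002, -1.0]]
ft_force: [-0.5, -0.5, -0.8]
width: 0.581
```

Run:
```python
from h import *
s=st();
P=F-.008*ux+.099*uy
for z in(.035,.028): P[2]=z;go(P,Rt(YP))
im=camera("side");crop(im,240,130,400,250,5,"pics/s20.png")
```

```text
t 27.7 p [0.5657 0.2556 0.1476] z [-0.002  0.002 -1.   ] yaw 1.504 F [-0.5 -0.5 -0.8] w 0.581 q [ 0.31  0.53 -0.02  1.03  0.    1.94]
t [-0.18  0.21 11.26] r [-0.002 -0.002  0.003]
t [-0.18  0.21 11.96] r [-0.002 -0.002  0.003]
```

View pics/s20.png

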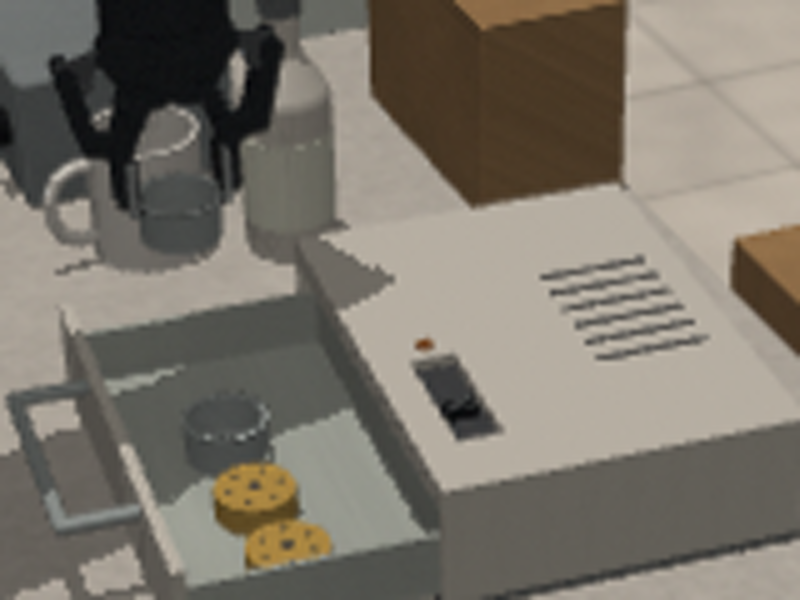

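Request:
carry_out:
  moves: [-0.2,0.2,4,0,0,0,-1,-0.2,0.2,8,0,0,0,-1,-0.2,0.2,10,0,0,0,-1,-0.2,0.2,10.8,0,0,0,-1,-0.2,0.2,11.2,0,0,0,-1,-0.2,0.2,11.5,0,0,0,-1,-0.2,0.2,11.7,0,0,0,-1]

```text
time: 28.33
position: [0.5685, 0.2523, 0.0322]
orientation: [[0.069, 0.998, -0.0], [0.998, -0.069, 0.002], [0.002, -0.0, -1.0]]
ft_force: [0.7, 1.2, 0.5]
width: 0.582
```

Request:
carry_out:
  moves: [0,0,0.1,0,0,0,-1,0,0,0.25,0,0,0,-1,0,0,0.25,0,0,0,-1]

```text
time: 28.58
position: [0.5691, 0.2525, 0.0304]
orientation: [[0.069, 0.998, 0.001], [0.998, -0.069, 0.003], [0.003, 0.001, -1.0]]
ft_force: [-0.7, 0.3, -0.2]
width: 0.579
```

Request:
carry_out:
  moves: [0,0,0.1,0,0,0,-1,0,0,0.2,0,0,0,-1,0,0,0.25,0,0,0,-1]

```text
time: 28.83
position: [0.5701, 0.2526, 0.0294]
orientation: [[0.069, 0.998, 0.003], [0.998, -0.069, 0.003], [0.003, 0.003, -1.0]]
ft_force: [-2.0, -2.1, 16.1]
width: 0.581
```

Request:
carry_out:
  moves: [0,0,0,0,0,0,0.55,0,0,0,0,0,0,0.55,0,0,0,0,0,0,0.55,0,0,0,0,0,0,0.55,0,0,-2,0,0,0,0.6,0,0,-6,0,0,0,0.6,0,0,-10,0,0,0,0.65,0,0,-13,0,0,0,0.65]

```text
time: 29.5
position: [0.57, 0.2524, 0.1621]
orientation: [[0.069, 0.998, 0.005], [0.998, -0.069, 0.003], [0.004, 0.005, -1.0]]
ft_force: [1.0, -0.0, 0.6]
width: 0.827
```

Run:
```python
from meas import *
s=st()
im=camera("top");cv2.imwrite("pics/t21.png",im[:,:,::-1])
im=camera("side");cv2.imwrite("pics/s21f.png",im[:,:,::-1]);crop(im,240,150,400,270,5,"pics/s21.png")
H=SLOT-.241*ux+.06*uy
P=H-.045*ux;P[2]=.15;print(P);go(P,Rt(np.pi+YAW))
```

```text
t 29.5 p [0.57   0.2524 0.1621] z [ 0.005  0.003 -1.   ] yaw 1.502 F [ 1.  -0.   0.6] w 0.827 q [0.3  0.51 0.   1.05 0.   1.94]
[0.39289698 0.16685671 0.15      ]
t [ -9.87 -17.35   1.24] r [ 0.014  0.004 -1.57 ]
```

View pics/s21.png

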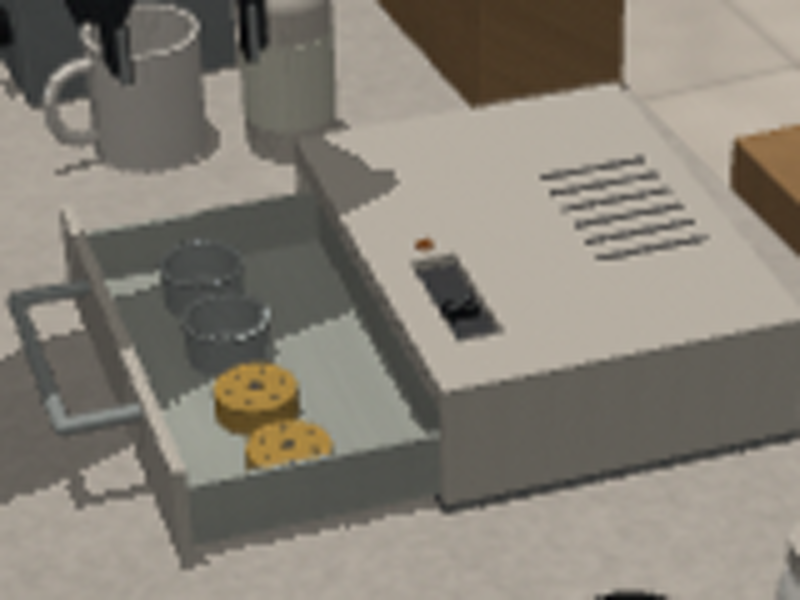

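View pics/t21.png

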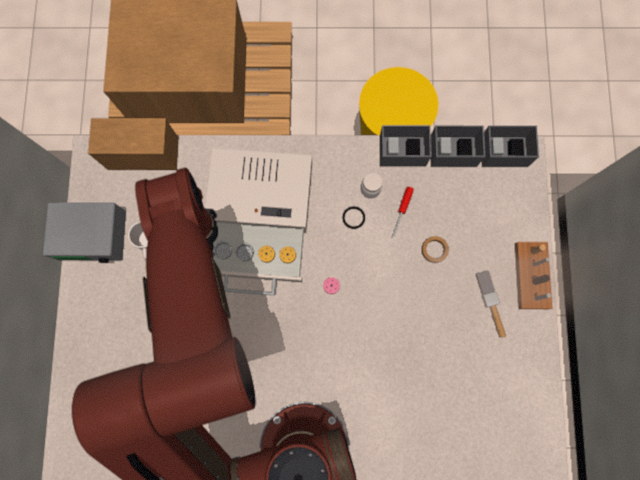

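All four parts are flat and unstacked, with the baskets open side up, and the bystanders look untouched. Next I close the fingers, move in front of the bar and push the drawer shut.

Request:
carry_out:
  moves: [-2,-3.5,0,0.014,0,-0.1,0,-4,-7,0,0.014,0,-0.2,-1,-6,-10.5,0,0.014,0,-0.3,-1,-8,-14,0,0.014,0,-0.4,-1,-9.9,-17.3,0.5,0.014,0,-0.5,-1,-9.9,-17.3,1.2,0.014,0.004,-1.57,-1,-9.9,-17.3,1.2,0.014,0.004,-1.57,-1,-9.9,-17.3,1.2,0.014,0.004,-1.57,-1,-9.9,-17.3,1.2,0.014,0.004,-1.57,-1,-9.9,-17.3,1.2,0.014,0.004,-1.57,-1,-9.9,-17.3,1.2,0.014,0.004,-1.57,-1,-9.9,-17.3,1.2,0.014,0.004,-1.57,-1,-9.9,-17.3,1.2,0.014,0.004,-1.57,-1,-9.9,-17.3,1.2,0.014,0.004,-1.57,-1,-9.9,-17.3,1.2,0.014,0.004,-1.57,-1,-9.9,-17.3,1.2,0.014,0.004,-1.57,-1,-9.9,-17.3,1.2,0.014,0.004,-1.57,-1]

```text
time: 31.02
position: [0.3932, 0.1665, 0.1502]
orientation: [[-0.997, 0.072, -0.0], [0.072, 0.997, -0.0], [0.0, -0.0, -1.0]]
ft_force: [0.4, -0.5, -0.8]
width: 0.003
```

Run:
```python
from meas import *
s=st()
H=SLOT-.241*ux+.06*uy
P=H-.045*ux;P[2]=.04;go(P,Rt(np.pi+YAW))
im=camera("side");crop(im,220,130,400,270,4,"pics/s22.png")
```

```text
t 31.02 p [0.3932 0.1665 0.1502] z [-0. -0. -1.] yaw 3.069 F [ 0.4 -0.5 -0.8] w 0.003 q [ 0.23  0.18 -0.53  0.86  0.    0.3 ]
t [ 0.03  0.04 11.02] r [-0.    -0.    -0.002]
```

View pics/s22.png

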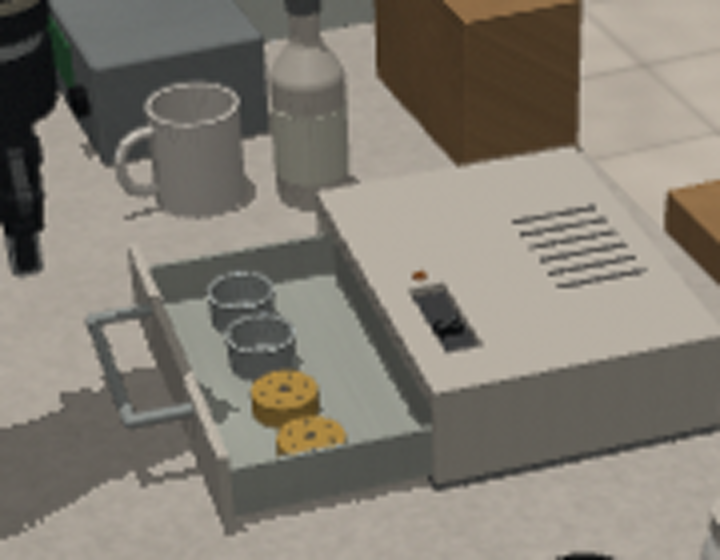

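Request:
carry_out:
  moves: [0,0,4,0,0,0,-1,0,0,8,0,0,0,-1,0,0,10.5,0,0,0,-1,0,0,11,0,0,0,-1,0,0,11,0,0,0,-1,-1,0,11,0,0,0,-1,-2,0,11,0,0,0,-1,-2.5,0,11,0,0,0,-1,-3,0,11,0,0,0,-1,-3.5,0,11,0,0,0,-1,-4.2,0,11,0,0,0,-1,-5,0,11,0,0,0,-1,-6,0,11,0,0,0,-1,-7,0,11,0,0,0,-1,-8,0,11,0,0,0,-1,-9,0,11,0,0,0,-1,-10,0,11,0,0,0,-1]

```text
time: 32.48
position: [0.4941, 0.1591, 0.0402]
orientation: [[-0.997, 0.072, -0.0], [0.072, 0.997, -0.0], [0.0, -0.0, -1.0]]
ft_force: [-3.9, -0.9, 2.1]
width: -0.003
```

Run:
```python
from meas import *
s=st();print((s["position"]-SLOT)@ux,(s["position"]-SLOT)@uy)
im=camera("side");crop(im,220,130,400,270,4,"pics/s23.png")
```

```text
t 32.48 p [0.4941 0.1591 0.0402] z [-0. -0. -1.] yaw 3.07 F [-3.9 -0.9  2.1] w -0.003 q [ 0.17  0.47 -0.44  0.66 -0.    0.24]
-0.18445320944455018 0.05934321685373974
```

View pics/s23.png

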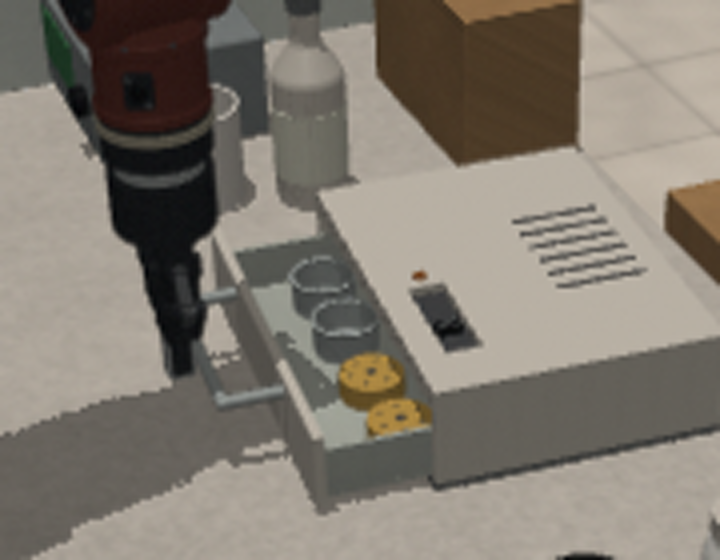

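The drawer is sliding in and the parts are riding along. About 77 mm remain.

Request:
carry_out:
  moves: [-1,0,0,0,0,0,-1,-2,0,0,0,0,0,-1,-3,0,0,0,0,0,-1,-4,0,0,0,0,0,-1,-5,0,0,0,0,0,-1,-6,0,0,0,0,0,-1,-6.6,0,0,0,0,0,-1,-7,0,0,0,0,0,-1,-7.3,0,0,0,0,0,-1,-7.5,0,0,0,0,0,-1]

```text
time: 33.37
position: [0.5714, 0.1535, 0.0404]
orientation: [[-0.997, 0.072, 0.002], [0.072, 0.997, -0.0], [-0.002, 0.0, -1.0]]
ft_force: [-1.9, -0.4, -1.0]
width: -0.002
```

Request:
carry_out:
  moves: [-0.2,0,0,0,0,0,-1,-0.4,0,0,0,0,0,-1,-0.5,0,0,0,0,0,-1,-0.5,0,0,0,0,0,-1]

```text
time: 33.7
position: [0.573, 0.1534, 0.0402]
orientation: [[-0.997, 0.072, -0.004], [0.072, 0.997, 0.0], [0.004, -0.0, -1.0]]
ft_force: [-14.0, 0.6, 8.9]
width: -0.005
```

Run:
```python
from meas import *
s=st();print((s["position"]-SLOT)@ux,(s["position"]-SLOT)@uy)
```

```text
t 33.7 p [0.573  0.1534 0.0402] z [-0.004  0.    -1.   ] yaw 3.07 F [-14.    0.6   8.9] w -0.005 q [ 0.14  0.59 -0.23  0.76  0.    0.21]
-0.10540395983109076 0.0591841563556787
```

Hard stop: 14 N at the expected position, with 150 mm of travel accounted for. Backing off and lifting.

Request:
carry_out:
  moves: [1.5,0,0,0,0,0,-1,3,0,0,0,0,0,-1,3,0,-3,0,0,0,-1,3,0,-7,0,0,0,-0.45,3,0,-11,0,0,0,-0.45,3,0,-14,0,0,0,-0.45,3,0,-14,0,0,0,-0.45]

```text
time: 34.28
position: [0.5476, 0.1562, 0.1873]
orientation: [[-0.997, 0.072, 0.008], [0.072, 0.997, 0.002], [-0.007, 0.002, -1.0]]
ft_force: [0.5, 0.7, 0.2]
width: 0.276
```

Run:
```python
from meas import *
s=st();
P=SLOT-8e-3*uy+3e-3*ux;P[2]=.14;go(P,Rt(np.pi+YAW,.3))
im=camera("side");crop(im,270,150,430,270,5,"pics/s24.png")
im=camera("top");crop(im,195,140,355,260,5,"pics/t24.png")
```

```text
t 34.28 p [0.5476 0.1562 0.1873] z [ 0.008  0.002 -1.   ] yaw 3.07 F [0.5 0.7 0.2] w 0.276 q [ 0.15  0.4  -0.12  1.05  0.    0.22]
t [-13.37  -6.81   4.81] r [ 0.002 -0.293 -0.002]
```

View pics/s24.png

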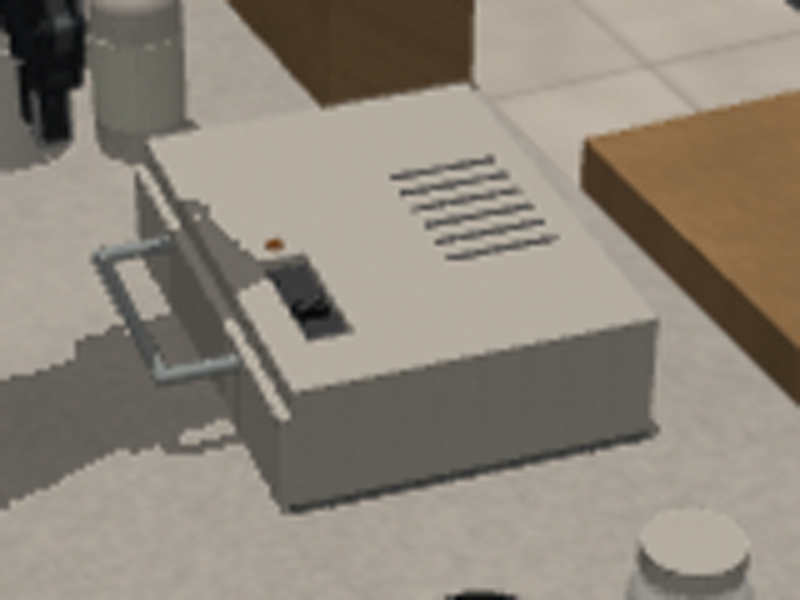

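View pics/t24.png

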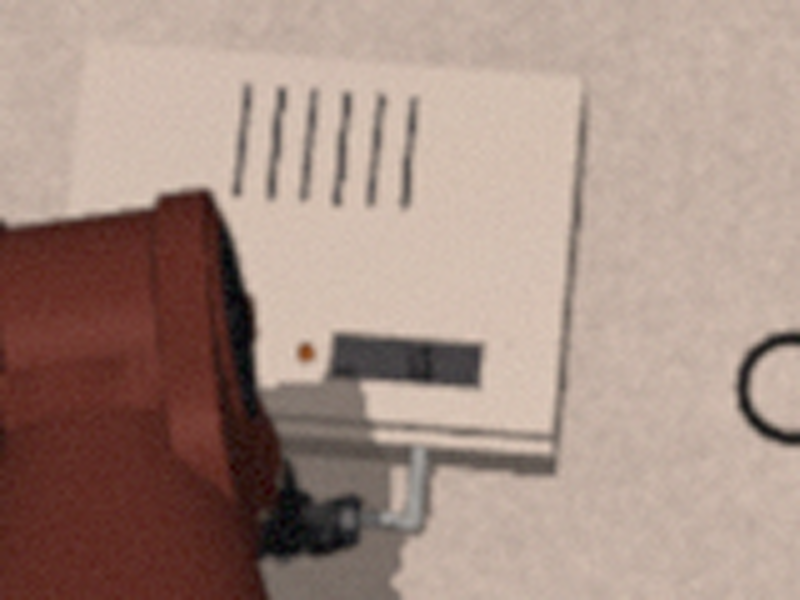

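The drawer is shut flush and the cap still sits at the off end, at top crop (422,362). The unit hasn't moved. Now to switch it on.

Request:
carry_out:
  moves: [-4,-2,0,0,-0.1,0,-0.45,-8,-4,1,0,-0.2,0,-0.45,-12,-6,3,0,-0.293,0,-0.45,-13.4,-6.8,4.8,0,-0.293,0,-0.45,-13.4,-6.8,4.8,0,-0.293,0,-0.45,-13.4,-6.8,4.8,0,-0.293,0,-0.45,-13.4,-6.8,4.8,0,-0.293,0,-0.45]

```text
time: 34.97
position: [0.6731, 0.0785, 0.1332]
orientation: [[-0.955, 0.072, 0.287], [0.069, 0.997, -0.02], [-0.287, 0.001, -0.958]]
ft_force: [-0.5, 0.0, 0.7]
width: 0.279
```

Run:
```python
from meas import *
s=st();
P=SLOT-8e-3*uy+3e-3*ux
for z in(.095,.083): P[2]=z;go(P,Rt(np.pi+YAW,.3))
```

```text
t 34.97 p [0.6731 0.0785 0.1332] z [ 0.287 -0.02  -0.958] yaw 3.069 F [-0.5  0.   0.7] w 0.279 q [ 0.02  0.43 -0.27  0.58 -0.03  0.09]
t [0.78 0.05 3.75] r [ 0.    -0.009 -0.002]
t [1.12 0.05 4.9 ] r [ 0.    -0.009 -0.002]
```

Request:
carry_out:
  moves: [0.4,0.05,2,0,-0.009,0,-0.45,0.8,0.05,3.7,0,-0.009,0,-0.45,0.9,0.05,4.1,0,-0.009,0,-0.45,1.0,0.05,4.5,0,-0.009,0,-0.45,1.1,0.05,4.8,0,-0.009,0,-0.45,1.1,0.05,4.9,0,-0.009,0,-0.45,1.1,0.05,4.9,0,-0.009,0,-0.45]

```text
time: 35.55
position: [0.6771, 0.079, 0.0839]
orientation: [[-0.952, 0.072, 0.296], [0.069, 0.997, -0.02], [-0.297, 0.001, -0.955]]
ft_force: [-0.2, 0.1, 0.2]
width: 0.274
```

Run:
```python
from meas import *
s=st();print((s["position"]-SLOT)@ux,(s["position"]-SLOT)@uy)
im=camera("side");crop(im,290,150,390,230,8,"pics/s25.png")
```

```text
t 35.55 p [0.6771 0.079  0.0839] z [ 0.296 -0.02  -0.955] yaw 3.07 F [-0.2  0.1  0.2] w 0.274 q [ 0.02  0.49 -0.33  0.45 -0.03  0.09]
0.0036561580697417385 -0.007749652624586748
```

View pics/s25.png

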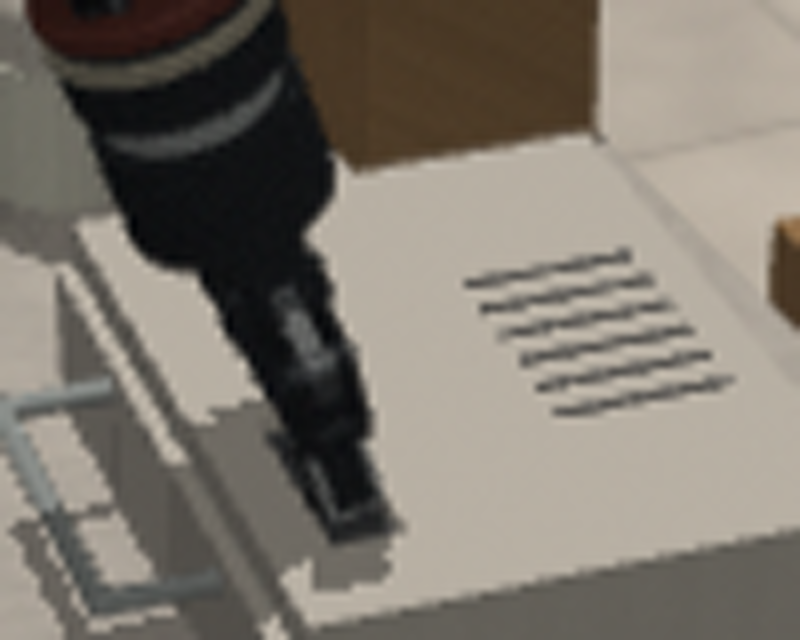

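Request:
carry_out:
  moves: [0,0.5,0,0,0,0,-0.45,0,1.0,0,0,0,0,-0.45,0,1.5,0,0,0,0,-0.45,0,1.9,0,0,0,0,-0.45,0,2.1,0,0,0,0,-0.45,0,2.2,0,0,0,0,-0.45,0,2.2,0,0,0,0,-0.45]

```text
time: 36.18
position: [0.6788, 0.1011, 0.084]
orientation: [[-0.952, 0.072, 0.297], [0.068, 0.997, -0.021], [-0.297, 0.001, -0.955]]
ft_force: [0.8, -0.6, -0.1]
width: 0.273
```

Run:
```python
from meas import *
s=st();print((s["position"]-SLOT)@ux,(s["position"]-SLOT)@uy)
```

```text
t 36.18 p [0.6788 0.1011 0.084 ] z [ 0.297 -0.021 -0.955] yaw 3.07 F [ 0.8 -0.6 -0.1] w 0.273 q [ 0.06  0.5  -0.31  0.46 -0.04  0.13]
0.003839917804015776 0.01437404132990961
```

No stop yet at +14.4 mm. Continuing in small steps.

Request:
carry_out:
  moves: [0,0.1,0,0,0,0,-0.45,0,0.2,0,0,0,0,-0.45,0,0.25,0,0,0,0,-0.45,0,0.25,0,0,0,0,-0.45]

```text
time: 36.52
position: [0.6789, 0.1015, 0.0839]
orientation: [[-0.952, 0.074, 0.296], [0.07, 0.997, -0.024], [-0.297, -0.003, -0.955]]
ft_force: [-1.5, -9.2, 1.4]
width: 0.274
```

Run:
```python
from meas import *
s=st();print((s["position"]-SLOT)@ux,(s["position"]-SLOT)@uy)
im=camera("side");crop(im,290,150,390,230,8,"pics/s26.png")
```

```text
t 36.52 p [0.6789 0.1015 0.0839] z [ 0.296 -0.024 -0.955] yaw 3.068 F [-1.5 -9.2  1.4] w 0.274 q [ 0.06  0.5  -0.31  0.46 -0.04  0.13]
0.00383621541256473 0.01483468439245651
```

View pics/s26.png

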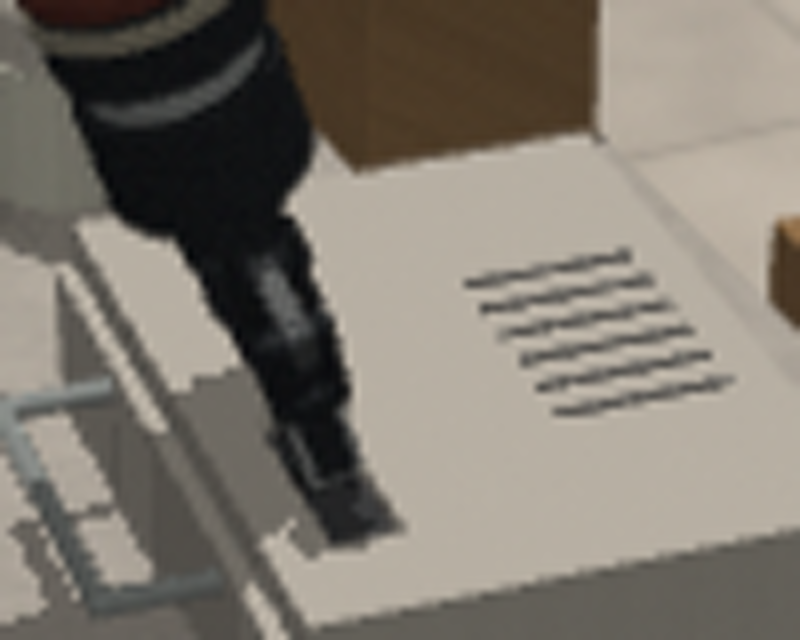

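Firm stop at +14.8 mm with 9 N. Backing off slightly, lifting and checking.

Request:
carry_out:
  moves: [0,-0.4,0,0,0,0,-0.45,0,-0.4,0,0,0,0,-0.45,0,-0.4,-2,0,0,0,-0.45,0,-0.4,-5,0,0,0,-0.45,0,-0.4,-9,0,0,0,-0.45,0,-0.4,-13,0,0,0,-0.45,0,-0.4,-17,0,0,0,-0.45,10,0,-18,0,0,0,-0.45,18,0,-18,0,0,0,-0.45,18,0,-18,0,0,0,-0.45,18,0,-18,0,0,0,-0.45,18,0,-18,0,0,0,-0.45]

```text
time: 37.57
position: [0.4473, 0.1188, 0.1996]
orientation: [[-0.954, 0.072, 0.29], [0.069, 0.997, -0.023], [-0.291, -0.002, -0.957]]
ft_force: [-0.0, 0.7, -0.6]
width: 0.276
```

Run:
```python
from meas import *
s=st()
im=camera("side");crop(im,290,150,390,230,8,"pics/s27.png");cv2.imwrite("pics/s27f.png",im[:,:,::-1])
im=camera("top");cv2.imwrite("pics/t27f.png",im[:,:,::-1]);crop(im,195,140,325,255,6,"pics/t27.png")
```

```text
t 37.57 p [0.4473 0.1188 0.1996] z [ 0.29  -0.023 -0.957] yaw 3.07 F [-0.   0.7 -0.6] w 0.276 q [ 0.15 -0.02 -0.66  0.64 -0.07  0.21]
```

View pics/s27.png

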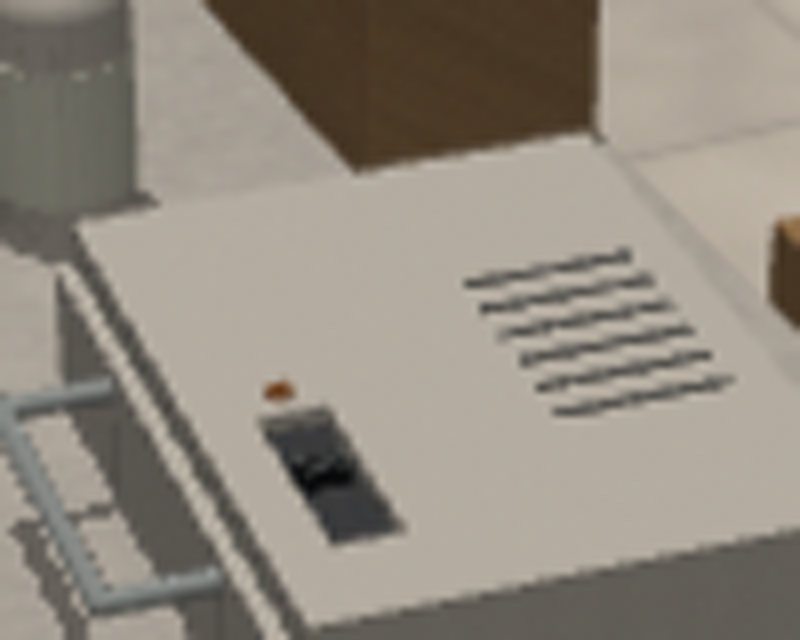

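View pics/t27.png

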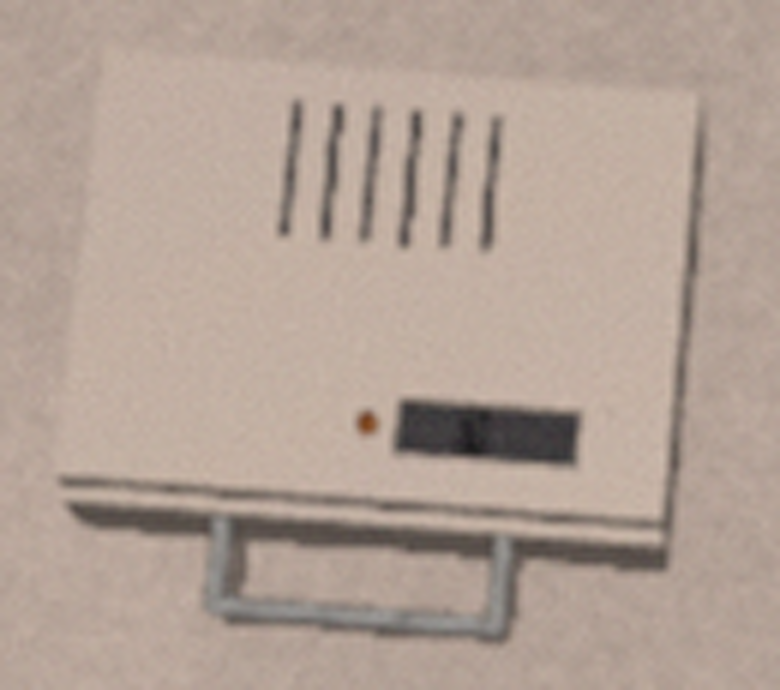

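View pics/s27f.png

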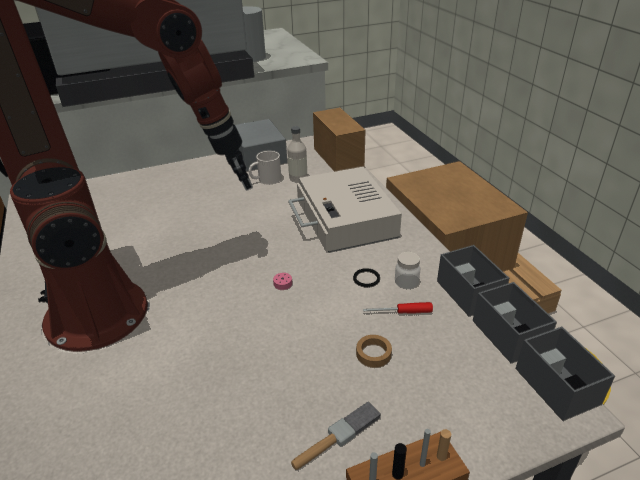

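View pics/t27f.png

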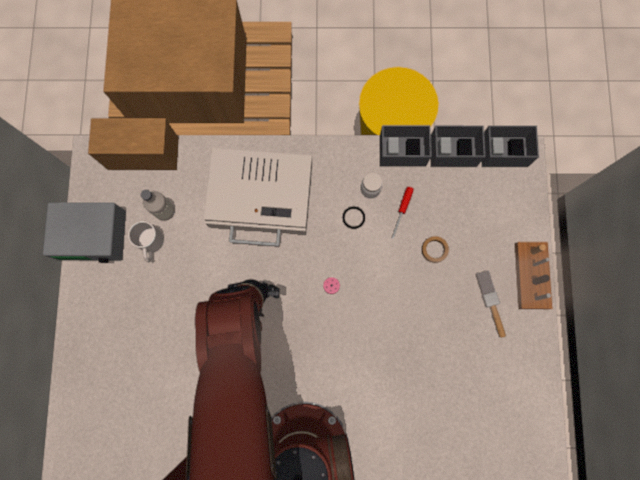

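The final pictures match the start: cap at the lamp-side end (top crop (472,430)), handle and panel at the shut position, bystanders where they were, and no brew parts left on the bench. The robot is clear.

```bash
python3 -c "
from workcell import *
print(finish_job())"
```

```text
the job is handed in; nothing more can be done
None
```

The job is done in the order asked and handed in at about 38 s on the robot's clock, out of the 210 s allowed; `finish_job()` gave no verdict.

- **Switch off, drawer open:** I slid the switch off until it met its end stop at 4.8 N. The drawer then came out until it met its stop at 15.8 N.
- **Parts:** There were four brew parts on the bench, two brass discs and two steel baskets. I set them in a row on the drawer floor, and a picture taken before closing showed them flat, apart, and baskets open side up. The pink look-alike disc stayed on the bench.
- **Drawer shut, switch on:** I pushed the drawer in until it met its stop at 14 N, about 150 mm from fully out. The switch then went back on until it met its stop at 9 N.

**Last checks:** In the final pictures, the switch cap and handle are where they were at the start. No brew parts are left on the bench, and the bystanders look unmoved. The robot was touching nothing.

**One small mismatch:** The on stop came about 1 mm past where I had worked it out, at 14.8 mm instead of about 13.6 mm. That fits a slot position error of under 1 mm, and the picture showed the cap fully on.

I could not see the parts once the drawer was shut. Part-way through closing they were still flat and riding along with it.

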